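# Lift the hot lid off the lab heating well with the lid lifter

### The arm

A 7-joint arm with a two-finger parallel gripper is mounted at the origin on the work surface. World frame = base frame: x ahead of the robot, y to its left, z up, the work surface at z = 0. Lengths are in mm, angles in rad, forces in N, time in s.
With the tool pointing down it reaches from about 350 to 900 mm from the base axis. Payload 7.2 kg.
Tool frame: the origin (TCP) lies midway between the tips of the shut fingers; the grasp point (between the pads) lies arm.grasp_offset behind it (arm.grasp_offset is the distance from the TCP to the grasp point, in mm); z points along the fingers, y is the direction in which the jaws open and shut (so a half turn about z gives the same grasp; the last joint's range is limited). The gripper opens to 85 mm and grips with 20 to 120 N. Pads are 22 mm wide; open, the fingers measure 114 mm over their backs; the gripper's body (76 mm by 85 mm) begins 54 mm behind the grasp point. The pads swing forward as they close: fully open they stand 13 mm farther back than shut.
Start: joints at [-1.41, 0.411, -0.013, 1.596, 0.006, 1.134, -0.082], TCP at [141.765, 608.713, 231.297] pointing down, gripper open.
Joint ranges: [-2.95, 2.95], [-0.29, 1.99], [-1.47, 1.44], [0.14, 2.54], [-1.03, 4.17], [0.13, 1.85], [-2.86, 2.86]. Speed limits (rad/s): [2.39, 2.39, 3.01, 3.01, 3.14, 3.14, 3.14].

### API

Orientations are given as a unit quaternion [x, y, z, w].
In Python, from workcell import arm, snapshot, calibration, ticket gives the robot as it stands.
- The arm moves only by the tool send_rows, never from a script. Its argument "moves" is a list of rows, each a list of 7 numbers: the shift along the tool's x, y, z in mm, then the turn, a rotation vector about the tool's x, y, z in rad, then the finger opening in mm, from 0 to 85.4. A call has exactly 5 rows; each row shifts and turns the commanded pose from where the row before left it, along the tool's axes as they then stand; what a row does not reach is not made up. A row lasts 1/8 s, in which the tool goes at most 62.5 mm and 10.7 degrees, less where a joint would pass 70% of its speed; a pose out of reach is approached as far as the arm can. A call is refused whole if a number of a shift passes 62.5 or a number of a turn 0.188, either way. A call with a gripper value outside its range is refused whole. The fingers move at their own pace and stop on an object; "squeeze" is the grip in N (left out, the last holds). Time passes only in rows, so rows that do not move let the fingers close, or fill a call up. It gives the time, the measured TCP pose, the force and the opening at its end, in the units of the state.
- arm.sense(): the state, without advancing time (a new reading comes with each control period).
- snapshot(name): name is "scene" or "top" or "wrist"; returns (picture, depth): 384x512x3 uint8, red, green, blue; 384x512 float32, mm along the optical axis (not along the pixel's ray), 0 where there is no reading.
- calibration(name): a dict with "fx", "fy", "cx", "cy" (pixels), "k1" (the pictures are not rectified: a ray, as slopes to the right and down, at radius r is drawn at 1 + k1 r^2 times it, then the intrinsics apply), "R" (3x3) and "t" (3): a world point X has camera coordinates R X + t. Camera axes: x right, y down, z forward; pixel columns grow to the right and rows downward; lengths in mm; the calibration is good to about 2 mm. A picture is of the moment at which its call begins: read the wrist's pose just before it. calibration takes no time and is no camera call; for the wrist camera it gives the pose at the moment of the call.
- ticket.hand_in(): hands the job in, once; it reports no verdict.
The state is a dict: "time_s": time; "joint_positions": joint angles; "joint_velocities": joint speeds; "joint_efforts": joint torques, N m; "position": TCP position; "tool_rot": TCP orientation; "wrist_force": force on the tool from outside, world axes, zero at the start; "wrist_torque": the same for the moment, N m; "gripper_width": finger opening in mm.
Only numpy, scipy, OpenCV 4.12 (cv2) and the standard library are available. Lean on these libraries where they do the work, as an engineer would, in place of code of your own. Each camera call takes 0.05 s, during which the arm holds its last target.

### The job

Take the lid lifter off its sloped rest, stand it upright in the middle of the blue mat and let go, then take it up again by the red handle. With its tongue under the lid's loop, lift the hot lid off the heating well, keep it level, and set it down gently in the middle of the cork trivet. Finally stand the lifter upright in the middle of the blue mat again and let go; never touch the lid with the gripper or arm, and leave the dishes, bottles, beaker and pen where they are.

Things in the scene. Friction and masses are not known exactly. Their poses are not given: they have to be found in the camera images.
- lifter: C-shaped steel lid lifter, red handle, 40 mm wide (y), 159 mm tall, 0.18 kg; stands by itself on its foot. Origin: underside of the foot, right below the handle's axis. Axes when standing: z up, x the way the tongue points. At the start it leans on the rest, its top 35 degrees off vertical towards the rest's +x, its -y side face on the slope, tongue to the rest's +y.
- tongue (a point): top of the lifter's tongue below the handle's axis, z = 8 mm in the lifter frame. The tongue (also the foot) is 8 mm thick, x = -38 to 22 mm, with an upturned lip at x = 16 to 22, top at z = 13. Behind it the upright back, x = -38 to -28, z = 0 to 110; an arm at z = 100 to 110 leads from it to x = 12 and carries the handle. The C is open towards +x.
- handle (a point): middle of the lifter's red handle, a block 24 mm (lifter x) by 30 mm (lifter y) by 50 mm long, z = 109 to 159 mm in the lifter frame; this point is at z = 134. Axes as the lifter's. The handle overhangs the top end of the slope.
- rest: fixed sloped rest, grey base 150 x 90 mm with an aluminium slope 80 mm wide and a ledge at its foot; origin under the base's centre, +x the way the slope rises. Top of the slope about 104 mm high. Lift the lifter straight up to take it off.
- mat: fixed blue mat, 120 x 120 mm, 4 mm thick; origin at the underside's centre, its top at z = 4 mm.
- well: fixed round electric heating well, white, 168 mm across, 90 mm high, its mouth 130 mm wide, rim at z = 90 mm; a black control panel on its -x side stands 4 mm proud of the wall, its knob 15 mm. Origin: underside's centre. It and the trivet may swap places.
- lid: round steel lid with a brass loop, about 0.4 kg (varies, 0.3 to 0.52 kg, balanced). A plug 120 mm across and 8 mm deep (5 mm free all round in the mouth) below a flange 152 mm across and 5 mm thick that lies on the well's rim. Origin: centre of the plug's underside, 82 mm above the well's origin at the start; z up; flange top at z = 13 mm.
- loop (a point): middle of the loop's straight top bar, 53 mm above the lid's origin. The bar is 8 mm thick, runs along the lid's y, and stands on two 8 mm legs 78 mm apart (70 mm free between them); 36 mm free between the flange top and the bar's underside. The tongue enters along the lid's x, from either side. The lid swings freely about the bar when it hangs.
- trivet: fixed round cork trivet, 194 mm across, 12 mm thick; origin at the underside's centre. The lid rests on its plug here: the lid's origin is then 12 mm above the trivet's.
- dish_a: closed petri dish, red agar, 91 mm across, 15 mm high, bystander; origin at the underside's centre.
- dish_b: closed petri dish, yellow agar, 91 mm across, 15 mm high, bystander; origin at the underside's centre.
- media_bottle: amber bottle with a blue cap, 60 mm across, 130 mm high, bystander; origin at the underside's centre.
- beaker: glass beaker, 60 mm across, 75 mm high, bystander; origin at the underside's centre.
- stain_jar: green jar with a black cap, 48 mm across, 60 mm high, bystander; origin at the underside's centre.
- marker: green marker pen, 14 mm thick, 120 mm long, lying, bystander; origin at its underside's middle.
Things that resemble listed ones, but are neither listed nor needed, are in the scene too. Of the things like the mat, leave any that is turquoise; of the rest the larger one is meant. There is more than one size of the lifter; the one meant has the size given above.

How it is judged (in metres and radians):
On the way, in this order (a step that is already met when the one before it is completed fails the run):
1. the lifter stands upright in the middle of the mat, let go (angle between lifter's own z axis and vertical below 0.1 rad and horizontal distance between lifter and mat below 0.03 m and z of lifter in the frame of mat between 0 and 0.008 m and contact force between the fingers and lifter below 0.1 N and linear speed of lifter below 0.02 m/s), for 0.3 s.
2. the lid hangs level on the lifter, clear of the well (z of lid in the frame of well above 0.1 m and contact force between lifter and lid above 1 N and angle between lid's own z axis and vertical below 0.2 rad), for 0.3 s.
3. the lid lies in the middle of the trivet, free of the lifter (horizontal distance between lid and trivet below 0.02 m and z of lid in the frame of trivet between 0.009 and 0.016 m and angle between lid's own z axis and vertical below 0.05 rad and contact force between lifter and lid below 0.1 N and linear speed of lid below 0.02 m/s), for 0.2 s.
At the end, for the whole second after the job is handed in: The lid lies flat on the trivet, within 20 mm of its centre, free of the lifter and at rest; the lifter stands upright (within 0.1 rad) on the mat, its origin within 30 mm of the mat's centre, released and at rest (all of step 1 and all of step 3); the robot touches nothing.
It fails at once if the gripper or the arm touches the hot lid (contact force between any of the fingers, the arm and lid above 0.5 N).
It fails at once if the lid tilts more than 0.3 rad (angle between lid's own z axis and vertical above 0.3 rad).
It fails at once if the lid is banged down on the trivet (over 40 N) (contact force between lid and trivet above 40 N).
It fails at once if a dish, bottle, jar, beaker or the pen is moved more than 20 mm (distance of any of dish_a, dish_b, media_bottle, beaker, stain_jar, marker from where it was at the start of the episode above 0.02 m).
It also fails if it takes over 72 s, if anything falls off the work surface, if the arm or the gripper's body presses on something with over 40 N, if the wrist force passes 120 N, or if a joint passes its speed limit or range.

## Working session

There is one attempt and no reset: what is moved stays moved. The work goes in short steps, Python scripts to look and compute and a tool call to move; the robot and the scene stay as the last step left them, time stands still between calls to the robot, and variables do not carry over. Pictures are saved under pics/ and viewed, and the job is handed in when it is done.

Besides the shell and the picture viewer there is one more tool, called after "Request:" as name(argument=value, ...) on one line, values as JSON. send_rows: Moves the arm, as the interface text tells. Its arguments: {"type":"object","properties":{"moves":{"type":"array","items":{"type":"array","items":{"type":"number"}}},"squeeze":{"type":"number"}},"required":["moves"]}

```bash
ls; mkdir -p pics; cat > h.py <<'E'
import numpy as np, cv2
from workcell import arm, snapshot, calibration, ticket
from scipy.spatial.transform import Rotation as R
def save(n,p): cv2.imwrite('pics/'+n+'.png',p[:,:,::-1])
def cloud(c,d):
    K=np.array([[c['fx'],0,c['cx']],[0,c['fy'],c['cy']],[0,0,1.]])
    h,w=d.shape
    u,v=np.meshgrid(np.arange(w),np.arange(h))
    pts=np.stack([u,v],-1).reshape(-1,1,2).astype(float)
    s=cv2.undistortPoints(pts,K,np.array([c['k1'],0,0,0,0.])).reshape(h,w,2)
    X=np.dstack([s*d[...,None],d[...,None]])
    Rm=np.array(c['R']);t=np.array(c['t'])
    W=(X-t)@Rm
    W[d==0]=np.nan
    return W
def rays(c,uv):
    K=np.array([[c['fx'],0,c['cx']],[0,c['fy'],c['cy']],[0,0,1.]])
    s=cv2.undistortPoints(np.array(uv,float).reshape(-1,1,2),K,np.array([c['k1'],0,0,0,0.])).reshape(-1,2)
    D=np.c_[s,np.ones(len(s))]@np.array(c['R']); o=-np.array(c['R']).T@np.array(c['t'])
    return o,D
def onplane(c,uv,z):
    o,D=rays(c,uv); return o+D*((z-o[2])/D[:,2])[:,None]
def load(n):
    z=np.load(n+'.npz',allow_pickle=True); return z['p'],z['d'],z['c'].item()
E
python3 - <<'E'
from h import *
print(arm.sense(), arm.grasp_offset)
for n in ['scene','top','wrist']:
    c=calibration(n); p,d=snapshot(n); save(n+'0',p); np.savez(n+'0.npz',p=p,d=d,c=c)
    print(n,c)
E
```

```text
pics
{'time_s': 0.0, 'joint_positions': array([-1.41020169,  0.4119017 , -0.01273517,  1.59702714,  0.00559872,
        1.13427602, -0.08221396]), 'joint_velocities': array([-2.16505520e-05, -1.64205876e-03, -7.67284962e-04, -3.37030503e-04,
        1.60911773e-03, -1.44192217e-03,  1.57068537e-03]), 'joint_efforts': array([-2.34339705e-04, -6.00639296e+01,  6.82215728e-01, -2.99415261e+01,
        1.38401147e-02,  1.03806937e-02,  3.43588454e-05]), 'position': array([141.66918525, 608.24005205, 230.45872819]), 'tool_rot': array([ 1.14132400e-01,  9.93465235e-01, -7.87319077e-04, -3.95769380e-05]), 'wrist_force': array([ 0.54747735, -0.27820425, -0.68059951]), 'wrist_torque': array([-0.0634498 , -0.05993488,  0.01744204]), 'gripper_width': 85.17581385284487} 18.700000000000003
scene {'fx': 381.6334537096324, 'fy': 381.6334537096324, 'cx': 257.2262708011265, 'cy': 192.3634518192235, 'k1': -0.08012549918567742, 'R': array([[ 0.05407155,  0.99853651,  0.00105233],
       [ 0.81358829, -0.04344541, -0.579816  ],
       [-0.57892173,  0.03220771, -0.81474677]]), 't': array([  39.84988262, -306.7198954 , 1590.07919423])}
top {'fx': 487.3268223496565, 'fy': 487.3268223496565, 'cx': 258.51963920215206, 'cy': 189.72529109948127, 'k1': -0.08227228737000183, 'R': array([[ 8.35767670e-04, -9.99888804e-01, -1.48889903e-02],
       [-9.90127973e-01,  1.25947378e-03, -1.40160658e-01],
       [ 1.40163825e-01,  1.48591475e-02, -9.90016822e-01]]), 't': array([ -62.56935461,  454.11722319, 1343.5610977 ])}
wrist {'fx': 339.32342235704965, 'fy': 339.32342235704965, 'cx': 258.07632072023443, 'cy': 192.30444372449745, 'k1': 0.014883809801665246, 'R': array([[ 0.22727054,  0.97382879, -0.00236276],
       [ 0.94095077, -0.21897108,  0.25819238],
       [ 0.2509178 , -0.06090276, -0.96609063]]), 't': array([-625.16407572,  -34.16451371,  377.70938034])}
```

View pics/scene0.png

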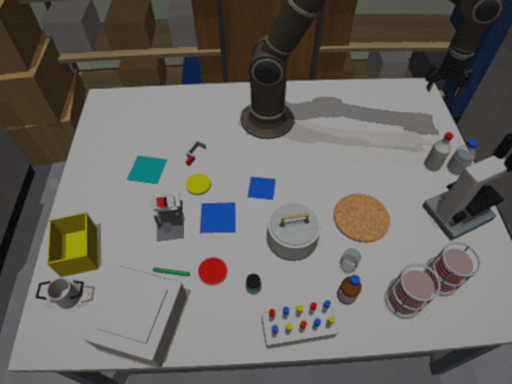

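View pics/top0.png

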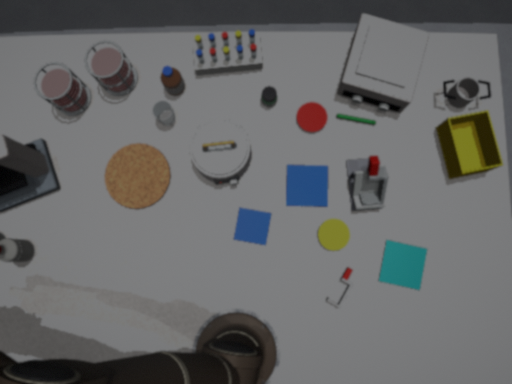

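View pics/wrist0.png

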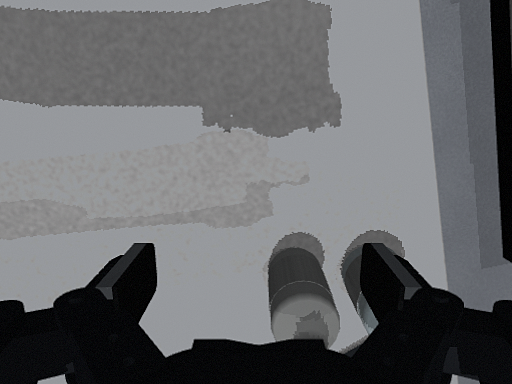

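The scene and top views show the lifter on its rest (top ~370,180), a smaller decoy lying at (340,285), the large blue mat at (307,186), the small mat at (253,226), the turquoise mat at (403,265), the lid on the well at (220,148) and the trivet at (138,176). Next I measure them.

```bash
python3 - <<'E'
from h import *
p,d,c=load('top0'); W=cloud(c,d)
hsv=cv2.cvtColor(p,cv2.COLOR_RGB2HSV); Hh,S,V=cv2.split(hsv)
def blobs(name,m,amin=40):
    n,l,st,ce=cv2.connectedComponentsWithStats(m.astype(np.uint8))
    for i in range(1,n):
        if st[i,4]>=amin:
            q=W[l==i]; cnt,_=cv2.findContours((l==i).astype(np.uint8),0,2)
            print(name,ce[i].round(1),st[i,4],'med',np.nanmedian(q,0).round(1),'rect',[np.round(x,1) for x in cv2.minAreaRect(cnt[0])])
blobs('blue',(Hh>100)&(Hh<125)&(S>150))
blobs('red',((Hh<8)|(Hh>172))&(S>150),15)
blobs('cork',(Hh>5)&(Hh<20)&(S>100),300)
blobs('brass',(Hh>15)&(Hh<30)&(S>100),10)
blobs('green',(Hh>50)&(Hh<80)&(S>100),30)
t=cv2.resize(p[80:230,130:420],None,fx=2.7,fy=2.7,interpolation=cv2.INTER_CUBIC); save('zt',t)
p2,_,_=load('scene0'); save('zs',cv2.resize(p2[130:300,130:330],None,fx=3.5,fy=3.5,interpolation=cv2.INTER_CUBIC))
E
```

```text
blue [167.2  70.8] 51 med [770.2 187.  129.5] rect [array([167.5,  70.5]), array([7., 7.]), np.float64(90.0)]
blue [306.7 185.5] 1530 med [ 469.3 -201.4    3.8] rect [array([306.5, 185.5]), array([39., 39.]), np.float64(90.0)]
blue [252.2 226.1] 900 med [353.6 -43.8   3. ] rect [array([252.2, 226.1]), array([30., 30.]), np.float64(10.3)]
red [224.6  35.1] 17 med [880.1  30.9 114.7] rect [array([224.5,  35. ]), array([4., 3.]), np.float64(90.0)]
red [252.6  46.8] 19 med [842.9 -48.1 116.3] rect [array([252.5,  46.5]), array([3., 5.]), np.float64(0.0)]
red [212.4  50.9] 17 med [831.3  64.8 115.7] rect [array([212.5,  51. ]), array([4., 3.]), np.float64(90.0)]
red [311.3 116.9] 642 med [ 671.1 -216.1   14.7] rect [array([311.5, 117. ]), array([27.6, 27.6]), np.float64(45.0)]
red [373.3 165.5] 149 med [ 497.3 -358.8  166.8] rect [array([373.4, 165.6]), array([ 8.7, 17.6]), np.float64(7.1)]
red [346.7 273.2] 43 med [ 221.3 -308.4   22.8] rect [array([346.7, 273.1]), array([4. , 9.4]), np.float64(26.6)]
cork [137.2 175.8] 3147 med [497.8 289.8  11.8] rect [array([137.5, 176. ]), array([62.
[... 1254 characters left out ...]
), np.float64(14.0)]
brass [157.8 188.3] 46 med [460.8 227.8  11.4] rect [array([158., 188.]), array([10.,  6.]), np.float64(90.0)]
brass [108.5 187.9] 11 med [462.7 371.7  12.3] rect [array([108.7, 187.9]), array([6.7, 1.3]), np.float64(63.4)]
brass [146.2 199.5] 22 med [427.6 261.4  11.5] rect [array([146., 198.]), array([8., 4.]), np.float64(90.0)]
brass [127.2 203.4] 55 med [416.4 315.9  12. ] rect [array([127.2, 203.6]), array([14.3,  5.4]), np.float64(26.6)]
brass [140.6 202.3] 10 med [421.3 277.3  12.2] rect [array([140.6, 202.2]), array([2.7, 2.7]), np.float64(63.4)]
green [355.8 118.9] 118 med [ 665.5 -347.2   13.1] rect [array([355.5, 118.9]), array([37.8,  3.1]), np.float64(10.3)]
```

View pics/zt.png

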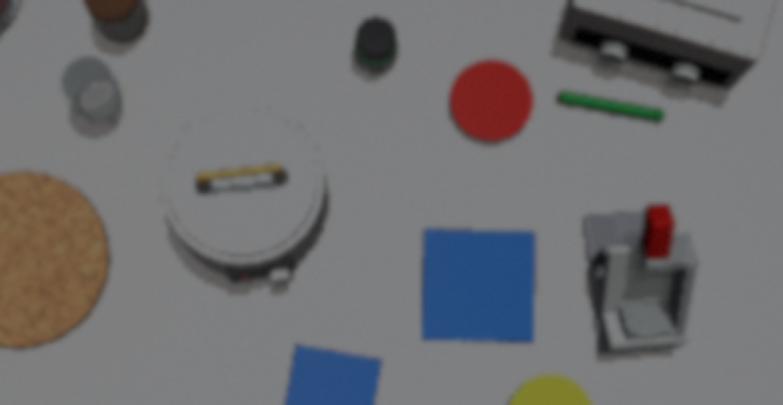

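View pics/zs.png

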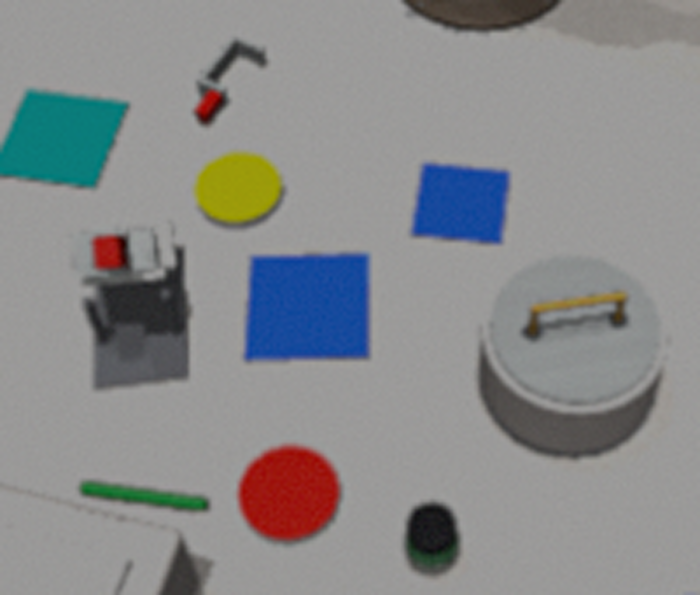

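```bash
python3 - <<'E'
from h import *
for n in ['top0','scene0']:
    p,d,c=load(n); W=cloud(c,d)
    m=(W[...,0]>380)&(W[...,0]<600)&(W[...,1]>-420)&(W[...,1]<-290)&(W[...,2]>6)
    v,u=np.nonzero(m); print(n,m.sum(),u.min(),u.max(),v.min(),v.max())
    # rows at columns
    if n=='top0':
      for row in range(150,215,3):
        print(row,[ (tuple(W[row,k].round(0).astype(int)) if np.isfinite(W[row,k,0]) else None) for k in (352,358,364,369,374,379,384)])
p,d,c=load('top0'); save('z1',cv2.resize(p[145:220,340:400],None,fx=9,fy=8,interpolation=cv2.INTER_CUBIC))
p,d,c=load('scene0'); save('z2',cv2.resize(p[185:245,145:195],None,fx=10,fy=9.5,interpolation=cv2.INTER_CUBIC))
E
```

```text
top0 1649 338 387 143 215
150 [(np.int64(575), np.int64(-335), np.int64(1)), (np.int64(576), np.int64(-353), np.int64(-1)), (np.int64(575), np.int64(-370), np.int64(3)), (np.int64(576), np.int64(-386), np.int64(-2)), (np.int64(575), np.int64(-400), np.int64(1)), (np.int64(576), np.int64(-415), np.int64(-2)), (np.int64(576), np.int64(-430), np.int64(-4))]
153 [(np.int64(566), np.int64(-335), np.int64(3)), (np.int64(568), np.int64(-354), np.int64(-5)), (np.int64(567), np.int64(-370), np.int64(-1)), (np.int64(567), np.int64(-385), np.int64(0)), (np.int64(566), np.int64(-399), np.int64(4)), (np.int64(568), np.int64(-416), np.int64(-6)), (np.int64(566), np.int64(-429), np.int64(1))]
156 [(np.int64(559), np.int64(-336), np.int64(-5)), (np.int64(558), np.int64(-353), np.int64(-4)), (np.int64(557), np.int64(-370), np.int64(1)), (np.int64(558), np.int64(-385), np.int64(0)), (np.int64(523), np.int64(-362), np.int64(165)), (np.int64(558), np.int64(-414), np.int64(-2)), (np.int64(557), np.int64(-428), np.int64(2))]
159 [(np.int64(548), np.int64(-334), np.int64(5)), (np.int64(548), np.int64(-351)
[... 5510 characters left out ...]
p.int64(0))]
210 [(np.int64(399), np.int64(-329), np.int64(7)), (np.int64(399), np.int64(-347), np.int64(5)), (np.int64(400), np.int64(-366), np.int64(-3)), (np.int64(399), np.int64(-379), np.int64(5)), (np.int64(400), np.int64(-395), np.int64(-4)), (np.int64(399), np.int64(-408), np.int64(3)), (np.int64(399), np.int64(-423), np.int64(0))]
213 [(np.int64(391), np.int64(-331), np.int64(-1)), (np.int64(391), np.int64(-348), np.int64(-1)), (np.int64(391), np.int64(-365), np.int64(-1)), (np.int64(391), np.int64(-379), np.int64(1)), (np.int64(391), np.int64(-394), np.int64(-2)), (np.int64(390), np.int64(-408), np.int64(2)), (np.int64(391), np.int64(-423), np.int64(-1))]
scene0 900 150 188 194 251
```

View pics/z1.png

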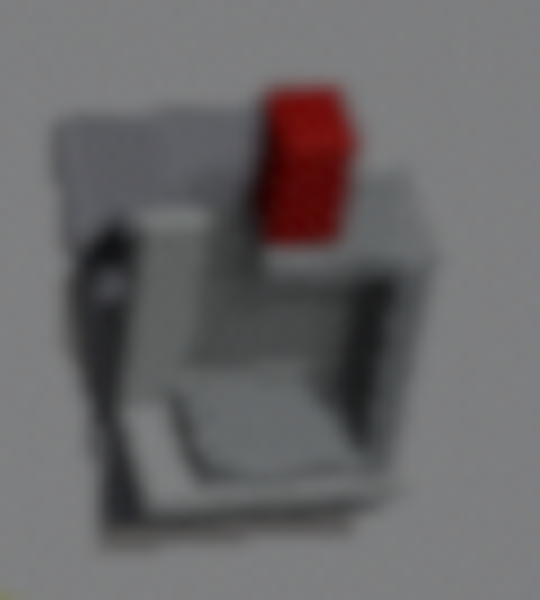

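View pics/z2.png

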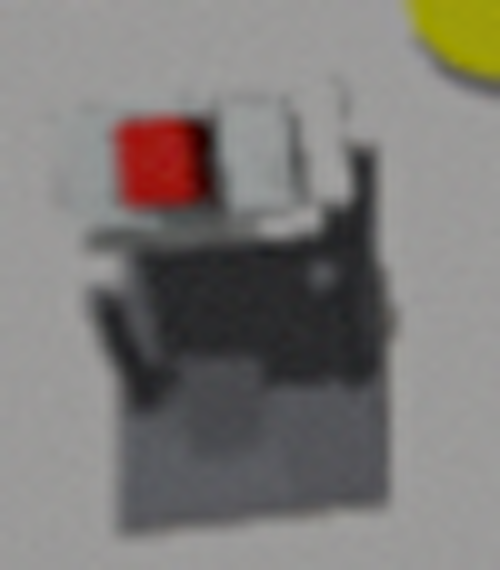

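```bash
python3 - <<'E'
from h import *
print([a for a in dir(arm) if a[0]!='_'])
p,d,c=load('top0'); save('z3',cv2.resize(p[115:195,180:260],None,fx=8,fy=7.5,interpolation=cv2.INTER_CUBIC))
hsv=cv2.cvtColor(p,cv2.COLOR_RGB2HSV); print('br top');
for n in ['top0','scene0']:
    p,d,c=load(n); W=cloud(c,d); hsv=cv2.cvtColor(p,cv2.COLOR_RGB2HSV)
    m=(W[...,2]>120)&(W[...,2]<155)&(W[...,0]>480)&(W[...,0]<640)&(W[...,1]>-20)&(W[...,1]<140)
    v,u=np.nonzero(m); q=W[m]; print(n,m.sum(),'mean',q.mean(0),'y',q[:,1].min(),q[:,1].max())
    g=(hsv[...,0]>12)&(hsv[...,0]<32)&(hsv[...,1]>70)&(W[...,0]>480)&(W[...,0]<640)&(W[...,1]>-20)&(W[...,1]<140)
    v,u=np.nonzero(g); P=onplane(c,np.c_[u,v],139); print('gold',len(u),u.min(),u.max(),v.min(),v.max(),P.mean(0),P[:,1].min(),P[:,1].max(), np.degrees(np.arctan(np.polyfit(P[:,1],P[:,0],1)[0])))
p,d,c=load('scene0'); save('z4',cv2.resize(p[195:265,260:330],None,fx=9,fy=8,interpolation=cv2.INTER_CUBIC))
# mat, trivet centroid
for n in ['top0','scene0']:
    p,d,c=load(n); hsv=cv2.cvtColor(p,cv2.COLOR_RGB2HSV); Hh,S,V=cv2.split(hsv)
    for nm,m,z in [('mat',(Hh>100)&(Hh<125)&(S>150),4),('trivet',(Hh>5)&(Hh<25)&(S>60),12)]:
        nn,l,st,ce=cv2.connectedComponentsWithStats(m.astype(np.uint8))
        W=cloud(c,d)
        for i in range(1,nn):
            if st[i,4]>800:
                cnt=max(cv2.findContours((l==i).astype(np.uint8),0,1)[0],key=len)
                P=onplane(c,cnt.reshape(-1,2),z)[:,:2].astype(np.float32)
                if nm=='trivet': print(n,nm,ce[i],cv2.fitEllipse(P), cv2.minEnclosingCircle(P))
                else: print(n,nm,ce[i],cv2.minAreaRect(P))
E
```

```text
['IKError', 'grasp_offset', 'sense']
br top
top0 103 mean [563.78654701  43.21875765 136.81880623] y 1.7801033383214595 86.32891169264543
gold 79 203 233 141 147 [562.41801408  43.16464404 139.        ] 3.1644888695117004 82.54329303941554 -6.704785594806537
scene0 80 mean [565.76301733  43.48693993 136.24028226] y 3.4532603522146856 86.97432133275048
gold 87 281 308 213 225 [569.63162079  43.91103433 139.        ] -1.2704385198239834 83.66619352858727 -6.584061741375629
top0 mat [306.70980392 185.52810458] ((470.5906982421875, -200.47280883789062), (112.42815399169922, 113.06607055664062), 88.92488861083984)
top0 mat [252.23444444 226.1       ] ((353.5097961425781, -44.26463317871094), (85.4645767211914, 85.48469543457031), 79.91222381591797)
top0 trivet [137.04539988 175.65093205] ((499.44073486328125, 290.47772216796875), (188.53643798828125, 189.1883544921875), 155.9561767578125) ((499.41082763671875, 290.3216857910156), 96.02803039550781)
top0 trivet [253.51510067 364.57130872] ((-21.27031707763672, -45.42726516723633), (106.9465560913086, 141.4967498779297), 66.06954193115234) 
[... 461 characters left out ...]
8984375), 113.87681579589844) ((-620.1884155273438, -927.7411499023438), 830.9721069335938)
scene0 trivet [263.94096978  42.43710471] ((-551.0478515625, 27.874000549316406), (467.1867370605469, 982.7553100585938), 91.20780944824219) ((-505.54046630859375, -30.836528778076172), 501.9845275878906)
scene0 trivet [374.36166667  36.78393939] ((-605.9607543945312, 612.8047485351562), (630.3478393554688, 897.248046875), 23.771648406982422) ((-523.3761596679688, 669.52783203125), 513.6720581054688)
scene0 trivet [361.39516129 217.41034156] ((502.39532470703125, 290.08782958984375), (188.4969940185547, 191.5376434326172), 52.83992385864258) ((501.70245361328125, 289.8625183105469), 97.33500671386719)
```

View pics/z3.png

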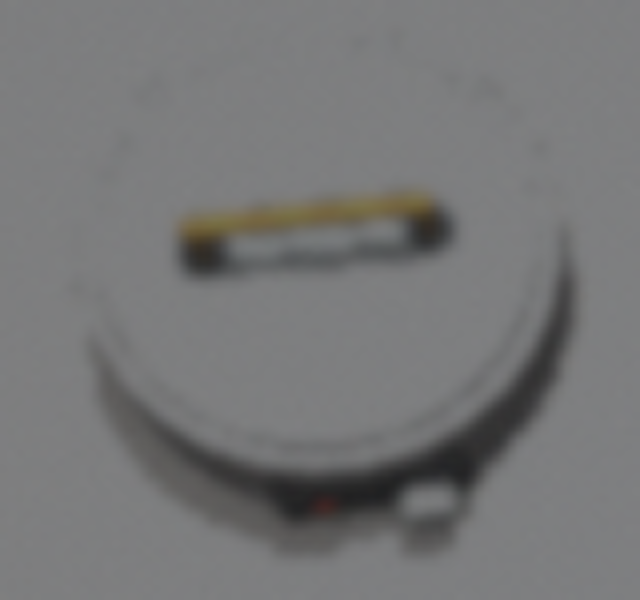

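View pics/z4.png

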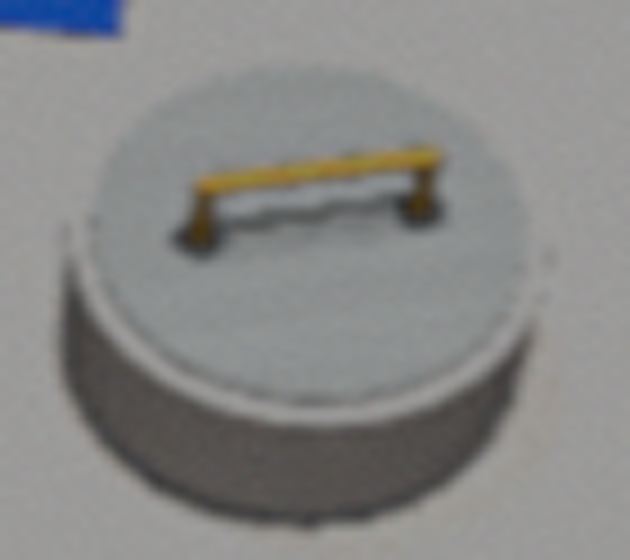

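```bash
python3 - <<'E'
from h import *
p,d,c=load('scene0')
f=lambda a:[[145+x/10,185+y/9.5] for x,y in a]
P=onplane(c,f([(120,530),(388,500),(122,410)]),8); print(P.round(1)); e=P[1]-P[0]; print(np.degrees(np.arctan2(e[1],e[0])),np.hypot(*e[:2]))
p,d,c=load('top0')
f=lambda a:[[340+x/9,145+y/8] for x,y in a]
P=onplane(c,f([(50,125),(100,545),(350,525)]),8); print(P.round(1)); e=P[1]-P[0]; print(np.degrees(np.arctan2(e[1],e[0])))
W=cloud(c,d); hsv=cv2.cvtColor(p,cv2.COLOR_RGB2HSV)
m=((hsv[...,0]<8)|(hsv[...,0]>172))&(hsv[...,1]>120); m[:, :355]=0; m[:,390:]=0; m[185:]=0
q=W[m]; print(m.sum(), q.mean(0))
pc=q-q.mean(0)
# bottle/beaker positions
for n,(u,v) in dict(beaker=(165,113),jar=(269,96),bottle=(172,82)).items():
    w=W[v-14:v+14,u-12:u+12].reshape(-1,3); w=w[w[:,2]>25]; print(n,w.mean(0).round(),w.max(0).round())
E
```

```text
[[ 557.3 -400.6    8. ]
 [ 549.8 -312.5    8. ]
 [ 509.1 -404.5    8. ]]
94.89101734297464 88.39487469740368
[[ 542.2 -314.3    8. ]
 [ 389.7 -326.5    8. ]
 [ 396.7 -406.3    8. ]]
-175.4369780960645
169 [nan nan nan]
beaker [679. 212.  56.] [707. 236.  79.]
jar [724. -92.  53.] [748. -70.  65.]
bottle [760. 181.  86.] [796. 214. 134.]
```

Request:
send_rows(moves=[[-50,-60,-20,0,0,-0.1,85],[-50,-60,-20,0,0,-0.1,85],[-50,-60,0,0,0,0,85],[-50,-60,0,0,0,0,85],[-40,-60,0,0,0,0,85]])

```text
time_s: 0.78
position: [313.0, 350.4, 262.3]
tool_rot: [0.015, 1.0, 0.0, 0.0]
wrist_force: [1.4, 1.0, 0.1]
gripper_width: 84.8
```

Request:
send_rows(moves=[[-15,-60,-8,0,0,0,85],[-15,-60,-8,0,0,0,85],[-15,-60,-8,0,0,0,85],[-15,-60,-8,0,0,0,85],[-15,-60,-8,0,0,0,85]])

```text
time_s: 1.4
position: [378.1, 48.1, 302.7]
tool_rot: [0.014, 1.0, 0.0, 0.0]
wrist_force: [1.4, 0.7, 0.9]
gripper_width: 84.9
```

Request:
send_rows(moves=[[-17,-59,0,0,0,0,85],[-17,-59,0,0,0,0,85],[-17,-59,0,0,0,0,85],[-17,-59,0,0,0,0,85],[-17,-59,0,0,0,0,85]])

```text
time_s: 2.02
position: [455.0, -248.7, 302.5]
tool_rot: [0.014, 1.0, 0.0, 0.001]
wrist_force: [1.1, 1.4, 0.7]
gripper_width: 84.8
```

Request:
send_rows(moves=[[-17,-55,0,0,0,-0.06,85],[-17,-55,0,0,0,-0.055,85],[0,0,0,0,0.15,0,85],[0,0,0,0,0.15,0,85],[0,0,0,0,0,0,85]])

```text
time_s: 2.65
position: [491.1, -355.3, 299.1]
tool_rot: [-0.045, 0.987, -0.006, -0.152]
wrist_force: [0.7, -0.1, -0.4]
gripper_width: 85.1
```

```bash
python3 - <<'E'
from h import *
s=arm.sense(); print(s['time_s'],s['position'],R.from_quat(s['tool_rot']).as_matrix().round(3),s['joint_positions'].round(2),s['wrist_force'])
n='wrist'; c=calibration(n); p,d=snapshot(n); save('w1',p); np.savez('w1.npz',p=p,d=d,c=c)
E
```

```text
2.65 [ 491.09032498 -355.31476025  299.14438378] [[-0.95  -0.09  -0.299]
 [-0.087  0.996 -0.026]
 [ 0.3    0.001 -0.954]] [-0.05  0.6   0.84  1.39 -0.21  1.54  2.44] [ 0.74241019 -0.13705759 -0.39296755]
```

View pics/w1.png

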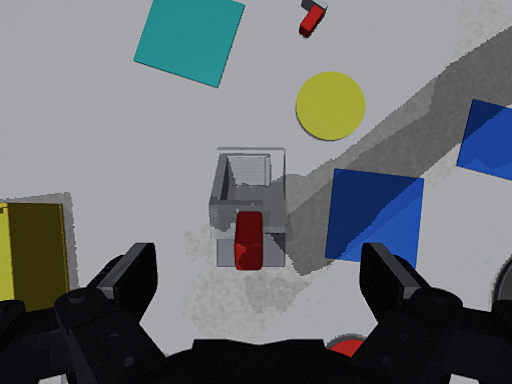

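```bash
python3 - <<'E'
from h import *
p,d,c=load('w1'); save('z5',cv2.resize(p[140:280,195:300],None,fx=5.5,fy=4.2,interpolation=cv2.INTER_CUBIC))
W=cloud(c,d); hsv=cv2.cvtColor(p,cv2.COLOR_RGB2HSV)
m=((hsv[...,0]<8)|(hsv[...,0]>172))&(hsv[...,1]>120); m[:205]=0;m[290:]=0
v,u=np.nonzero(m); print(u.min(),u.max(),v.min(),v.max())
for r in range(206,276,3):
    k=m[r].nonzero()[0]
    if len(k): print(r,k.min(),k.max(),np.nanmedian(W[r,k],0).round(1),hsv[r,k,2].mean().round())
E
```

```text
95 423 212 289
212 239 260 [ 478.1 -363.5  141.9] 81.0
215 237 261 [ 480.7 -363.6  145.6] 76.0
218 237 261 [ 483.3 -363.3  149.5] 76.0
221 237 261 [ 485.9 -363.   153.4] 76.0
224 236 261 [ 488.3 -363.1  156.2] 76.0
227 236 261 [ 490.6 -362.7  159.9] 76.0
230 236 261 [ 493.1 -362.5  163.1] 77.0
233 236 261 [ 495.4 -362.6  166.6] 78.0
236 235 262 [ 497.5 -361.9  170. ] 77.0
239 235 262 [ 499.7 -361.6  173. ] 77.0
242 235 262 [ 501.8 -361.3  175.8] 72.0
245 234 262 [ 504.1 -361.5  177.6] 100.0
248 234 362 [ 506.5 -360.4  177. ] 94.0
251 234 368 [ 509.1 -360.2  175.7] 89.0
254 235 261 [ 511.8 -360.9  173.9] 90.0
257 147 361 [ 514.5 -360.3  172.1] 79.0
260 235 262 [ 517.3 -360.1  170.1] 80.0
263 235 261 [ 520.  -360.3  168.1] 79.0
266 236 261 [ 522.8 -359.6  166.3] 84.0
269 134 257 [ 525.8 -361.1  163.8] 65.0
272 384 384 [ 490.9 -311.8  337.9] 5.0
275 155 379 [ 495.9 -311.7  317.8] 3.0
```

View pics/z5.png

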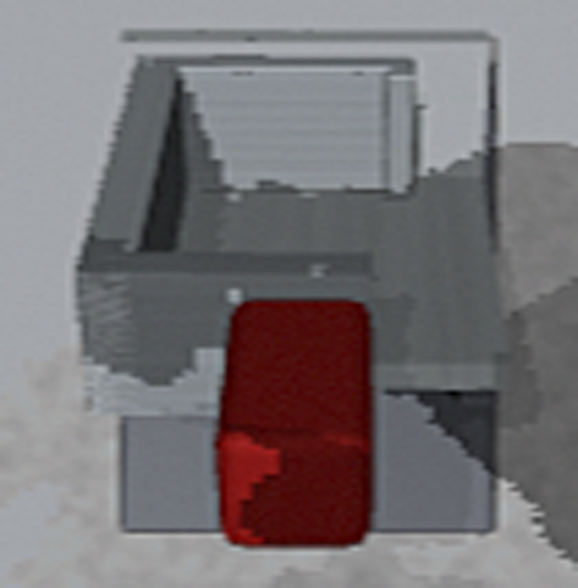

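Request:
send_rows(moves=[[-30,-7.3,25,0,0,0,85],[-25.7,0,30,0,0,0,85],[0,0,40,0,0,0,85],[0,0,35,0,0,0,85],[0,0,15,0,0,0,85]])

```text
time_s: 3.32
position: [497.9, -363.5, 147.2]
tool_rot: [-0.042, 0.988, -0.006, -0.149]
wrist_force: [0.2, 0.5, 0.2]
gripper_width: 85.0
```

Request:
send_rows(moves=[[0,0,10.7,0,0,0,85],[0,0,0,0,0,0,85],[0,0,0,0,0,0,60],[0,0,0,0,0,0,40],[0,0,0,0,0,0,30]], squeeze=60)

```text
time_s: 3.95
position: [496.8, -363.8, 137.4]
tool_rot: [-0.043, 0.988, -0.007, -0.149]
wrist_force: [-0.3, 0.3, 0.4]
gripper_width: 31.7
```

```bash
python3 - <<'E'
from h import *
s=arm.sense(); print(s['time_s'],s['position'],R.from_quat(s['tool_rot']).as_matrix().round(3),s['joint_positions'].round(2),s['wrist_force'],s['gripper_width'])
n='wrist'; c=calibration(n); p,d=snapshot(n); save('w2',p); np.savez('w2.npz',p=p,d=d,c=c)
E
```

```text
3.95 [ 496.82748835 -363.77107403  137.3962227 ] [[-0.952 -0.086 -0.294]
 [-0.082  0.996 -0.026]
 [ 0.295 -0.    -0.955]] [-0.01  0.75  0.77  1.55 -0.3   1.26  2.46] [-0.30682018  0.30026181  0.36510164] 31.732596443405196
```

View pics/w2.png

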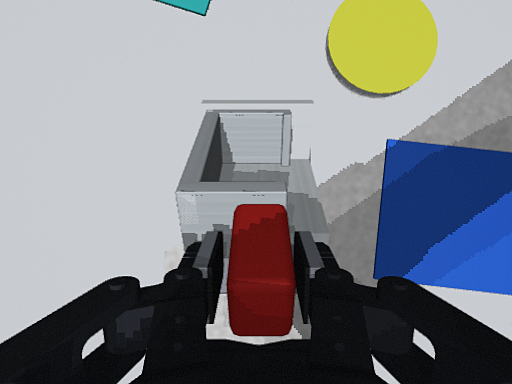

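Request:
send_rows(moves=[[0,0,2,0,0,0,22],[0,0,0,0,0,0,15],[0,0,0,0,0,0,15],[0,0,0,0,0,0,15],[0,0,0,0,0,0,15]], squeeze=80)

```text
time_s: 4.62
position: [496.8, -363.6, 136.7]
tool_rot: [-0.043, 0.988, -0.007, -0.148]
wrist_force: [1.0, 2.3, 11.3]
gripper_width: 23.1
```

Request:
send_rows(moves=[[3,0,-9.6,0,0,0,15],[5.9,0,-19.1,0,0,0,15],[8.9,0,-28.7,0,0,0,15],[8.9,0,-28.7,0,0,0,15],[8.9,0,-28.7,0,0,0,15]])

```text
time_s: 5.25
position: [495.6, -364.0, 257.4]
tool_rot: [-0.042, 0.988, -0.007, -0.149]
wrist_force: [0.1, 0.5, -1.8]
gripper_width: 23.1
```

Request:
send_rows(moves=[[8.9,0,-28.7,0,0,0,15],[0,0,0,0,-0.12,0,15],[0,0,0,0,-0.12,0,15],[0,0,0,0,-0.12,0,15],[0,0,0,0,-0.12,0,15]])

```text
time_s: 5.88
position: [495.3, -364.3, 286.8]
tool_rot: [-0.043, 0.995, 0.004, 0.092]
wrist_force: [-0.1, 0.7, -2.3]
gripper_width: 23.0
```

```bash
python3 - <<'E'
from h import *
s=arm.sense(); print(s['time_s'],s['position'],R.from_quat(s['tool_rot']).as_matrix().round(3),s['joint_positions'].round(2),s['wrist_force'],s['gripper_width'])
for n in ['wrist','scene']:
  c=calibration(n); p,d=snapshot(n); save(n+'3',p); np.savez(n+'3.npz',p=p,d=d,c=c)
  if n=='scene': save('z6',cv2.resize(p[120:260,100:260],None,fx=4.5,fy=4.2,interpolation=cv2.INTER_CUBIC))
E
```

```text
5.875 [ 495.33685424 -364.26222493  286.83378767] [[-0.979 -0.085  0.183]
 [-0.084  0.996  0.015]
 [-0.184 -0.001 -0.983]] [ 0.01  0.33  0.8   1.71 -0.42  1.11  2.6 ] [-0.05543083  0.73767167 -2.28337587] 23.04800434390983
```

View pics/wrist3.png

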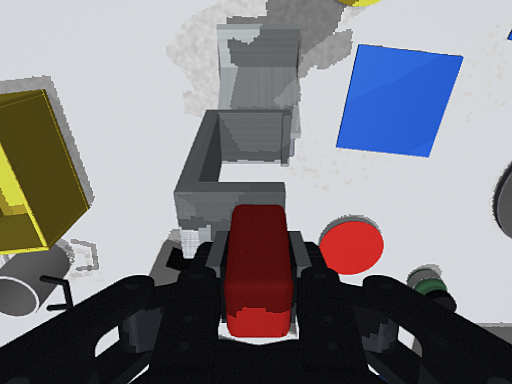

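View pics/z6.png

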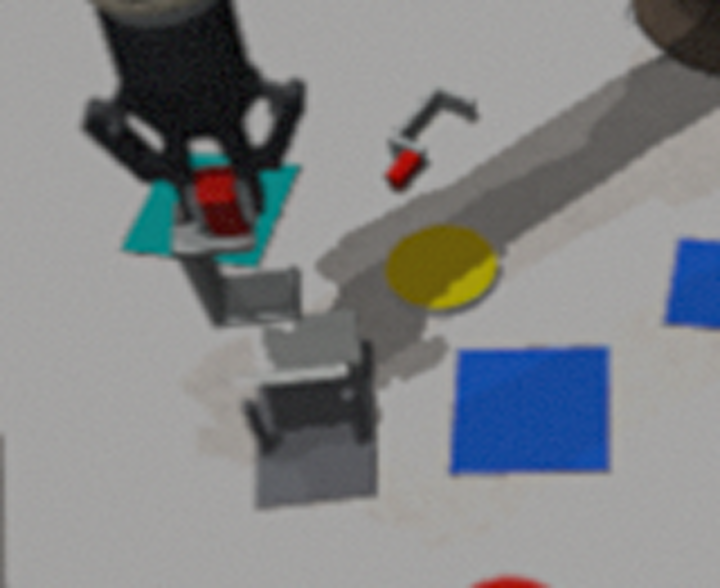

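```bash
cat >> h.py <<'E'
def redmask(p):
    hsv=cv2.cvtColor(p,cv2.COLOR_RGB2HSV)
    return ((hsv[...,0]<8)|(hsv[...,0]>172))&(hsv[...,1]>120)
def planefit(q):
    q=q[np.isfinite(q[:,0])]
    for _ in range(4):
        m=np.median(q,0) if _==0 else q.mean(0); U,S,V=np.linalg.svd(q-m,full_matrices=False); n=V[2]
        r=np.abs((q-m)@n); q=q[r<max(2*np.median(r),.5)]
    return q.mean(0), n*np.sign(n[2]),len(q)
E
python3 - <<'E'
from h import *
for w in ['w2','wrist3']:
    p,d,c=load(w); W=cloud(c,d); m=redmask(p); m[:, :225]=0; m[:,300:]=0
    k=m.copy(); k[:212]=0; k[268:]=0; print(w,'yface',planefit(W[k]))
    k=m.copy(); k[:292]=0; k[328:]=0; print(w,'end',planefit(W[k]))
    # side edges for yaw
    for r in (215,240,265,300,320):
        x=m[r].nonzero()[0]; print(r,x.min(),x.max(),W[r,260].round(1))
E
```

```text
w2 yface (array([ 491.27258383, -362.36908047,  161.08947081]), array([-0.82399549, -0.06761   ,  0.56254806]), 1969)
w2 end (array([ 513.97526537, -360.36171108,  172.2088083 ]), array([0.58185347, 0.0486049 , 0.81183995]), 1510)
215 234 286 [ 481.9 -363.4  147.7]
240 231 289 [ 491.  -362.7  162. ]
265 229 293 [ 498.6 -362.1  172.5]
300 228 293 [ 509.8 -361.1  175.2]
320 230 291 [ 518.5 -360.3  169. ]
wrist3 yface (array([ 478.83434105, -364.5501616 ,  304.25949324]), array([-0.98850765, -0.08997519,  0.12147873]), 2149)
wrist3 end (array([ 493.33873916, -363.34153806,  325.9249426 ]), array([0.13498052, 0.00779789, 0.99081757]), 1540)
215 232 284 [ 476.6 -364.2  289.1]
240 228 288 [ 479.6 -364.   303.6]
265 226 290 [ 481.1 -363.9  317.1]
300 225 291 [ 487.7 -363.3  327.1]
320 226 290 [ 499.1 -362.3  324.8]
```

Request:
send_rows(moves=[[3.3,50,-0.7,0,0,0,15],[3.3,55,-0.7,0,0,0,15],[3.4,56,-0.7,0,0,0,15],[0,0,0,0,-0.131,0,15],[0,0,0,0.028,0,0.085,15]])

```text
time_s: 6.6
position: [470.7, -204.1, 286.2]
tool_rot: [0.002, 0.988, -0.0, 0.155]
wrist_force: [0.1, -0.4, -1.2]
gripper_width: 23.4
```

Request:
send_rows(moves=[[0,0,0,0.056,0,0.171,15],[0,0,0,0.056,0,0.171,15],[0,0,0,0.056,0,0.171,15],[0,0,0,0.056,0,0.171,15],[0,0,0,0.056,0,0.171,15]])

```text
time_s: 7.22
position: [472.1, -204.5, 286.5]
tool_rot: [0.424, 0.892, -0.071, 0.139]
wrist_force: [0.7, -0.5, -2.3]
gripper_width: 23.1
```

Request:
send_rows(moves=[[0,0,0,0.056,0,0.171,15],[0,0,0,0.056,0,0.171,15],[0,0,0,0.056,0,0.171,15],[0,0,0,0,0,0,15],[0,0,0,0,0,0,15]])

```text
time_s: 7.85
position: [471.7, -204.5, 285.8]
tool_rot: [0.643, 0.75, -0.106, 0.117]
wrist_force: [0.5, 0.1, -1.3]
gripper_width: 23.3
```

```bash
cat >> h.py <<'E'
def st():
    s=arm.sense(); print(s['time_s'],s['position'].round(1),'\n',R.from_quat(s['tool_rot']).as_matrix().round(3),'\n',s['joint_positions'].round(2),s['wrist_force'].round(1),s['gripper_width'].round(1)); return s
E
python3 - <<'E'
from h import *
st()
w='wrist'; c=calibration(w); p,d=snapshot(w); save('w4',p); np.savez('w4.npz',p=p,d=d,c=c)
W=cloud(c,d); m=redmask(p); m[:, :225]=0; m[:,300:]=0
k=m.copy(); k[:212]=0; k[268:]=0; print(w,'yface',planefit(W[k]))
k=m.copy(); k[:292]=0; k[328:]=0; print(w,'end',planefit(W[k]))
E
```

```text
Traceback (most recent call last):
  File "h.py", line 35, in st
    s=arm.sense(); print(s['time_s'],s['position'].round(1),'\n',R.from_quat(s['tool_rot']).as_matrix().round(3),'\n',s['joint_positions'].round(2),s['wrist_force'].round(1),s['gripper_width'].round(1)); return s
                                                                                                                                                                              ^^^^^^^^^^^^^^^^^^^^^^^^
AttributeError: 'float' object has no attribute 'round'
```

```bash
sed -i "s/s\['gripper_width'\].round(1)/s['gripper_width']/" h.py
python3 - <<'E'
from h import *
st()
w='wrist'; c=calibration(w); p,d=snapshot(w); save('w4',p); np.savez('w4.npz',p=p,d=d,c=c)
W=cloud(c,d); m=redmask(p); m[:, :225]=0; m[:,300:]=0
k=m.copy(); k[:212]=0; k[268:]=0; print(w,'yface',planefit(W[k]))
k=m.copy(); k[:292]=0; k[328:]=0; print(w,'end',planefit(W[k]))
E
```

```text
7.85 [ 471.7 -204.5  285.8] 
 [[-0.146  0.988  0.04 ]
 [ 0.939  0.151 -0.309]
 [-0.311 -0.008 -0.95 ]] 
 [-0.42  0.1   0.58  1.94  0.29  1.05  0.17] [ 0.5  0.1 -1.3] 23.266202221225683
wrist yface (array([ 469.90427392, -183.79826332,  300.6841283 ]), array([ 0.1583423 , -0.98731153,  0.01198557]), 2172)
wrist end (array([ 471.79322197, -195.17584326,  324.23138021]), array([ 0.00360532, -0.00285912,  0.99998941]), 1545)
```

View pics/w4.png

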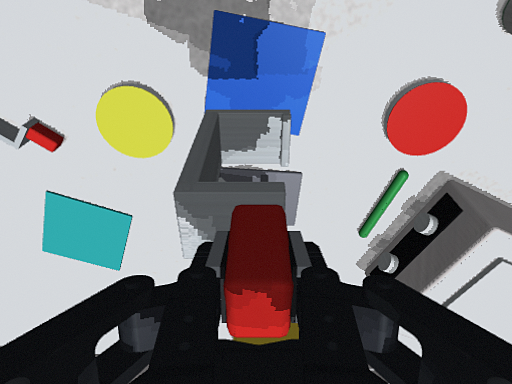

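Request:
send_rows(moves=[[9.6,-1.3,36,0,0,0,15],[11.7,0.3,35.6,0,0,0,15],[11.7,0.3,35.6,0,0,0,15],[11.7,0.3,35.6,0,0,0,15],[0,0,0,0,0,0,15]])

```text
time_s: 8.52
position: [468.6, -206.3, 134.4]
tool_rot: [0.643, 0.749, -0.107, 0.115]
wrist_force: [0.3, -0.3, -0.8]
gripper_width: 23.0
```

Request:
send_rows(moves=[[1.2,0,3.8,0,0,0,15],[0.6,0,1.9,0,0,0,15],[0.6,0,1.9,0,0,0,15],[0.6,0,1.9,0,0,0,15],[0.3,0,1,0,0,0,15]])

```text
time_s: 9.15
position: [470.5, -206.3, 125.0]
tool_rot: [0.644, 0.749, -0.105, 0.117]
wrist_force: [-0.8, 0.3, -1.1]
gripper_width: 23.5
```

Request:
send_rows(moves=[[0.2,0,0.5,0,0,0,15],[0.2,0,0.5,0,0,0,15],[0.2,0,0.5,0,0,0,15],[0,0,0,0,0,0,15],[0,0,0,0,0,0,15]])

```text
time_s: 9.78
position: [470.6, -206.5, 123.7]
tool_rot: [0.644, 0.749, -0.105, 0.117]
wrist_force: [-1.4, -0.3, 5.2]
gripper_width: 23.6
```

Request:
send_rows(moves=[[0,0,0,0,0,0,28],[0,0,0,0,0,0,35],[0,0,0,0,0,0,60],[0,0,0,0,0,0,85],[0,0,0,0,0,0,85]])

```text
time_s: 10.4
position: [470.5, -206.3, 123.3]
tool_rot: [0.644, 0.749, -0.105, 0.117]
wrist_force: [0.0, -0.1, 0.6]
gripper_width: 84.5
```

```bash
python3 - <<'E'
from h import *
st()
w='wrist'; c=calibration(w); p,d=snapshot(w); save('w5',p); np.savez('w5.npz',p=p,d=d,c=c)
W=cloud(c,d); m=redmask(p); m[:, :215]=0; m[:,310:]=0
k=m.copy(); k[:212]=0; k[268:]=0; print(w,'yface',planefit(W[k]))
k=m.copy(); k[:292]=0; k[328:]=0; print(w,'end',planefit(W[k]))
for r in (215,240,265,300,320):
        x=m[r].nonzero()[0]; print(r,x.min(),x.max(),W[r,(x.min()+x.max())//2].round(1))
E
```

```text
10.4 [ 470.5 -206.3  123.3] 
 [[-0.143  0.989  0.04 ]
 [ 0.94   0.148 -0.308]
 [-0.311 -0.007 -0.951]] 
 [-0.35  0.34  0.56  2.13  0.21  0.64  0.16] [ 0.  -0.1  0.6] 84.52952760021671
wrist yface (array([ 468.66034101, -186.62481219,  137.61297986]), array([ 0.16662484, -0.98591595,  0.01434909]), 1874)
wrist end (array([ 470.06875604, -196.44775266,  162.06647982]), array([-8.57130684e-03,  8.40011668e-05,  9.99963262e-01]), 1442)
215 232 283 [ 468.3 -186.7  121.5]
240 229 286 [ 468.4 -186.6  137.6]
265 225 288 [ 468.2 -186.5  151.2]
300 223 290 [ 469.1 -192.2  161.7]
320 226 288 [ 470.8 -201.2  162.7]
```

View pics/w5.png

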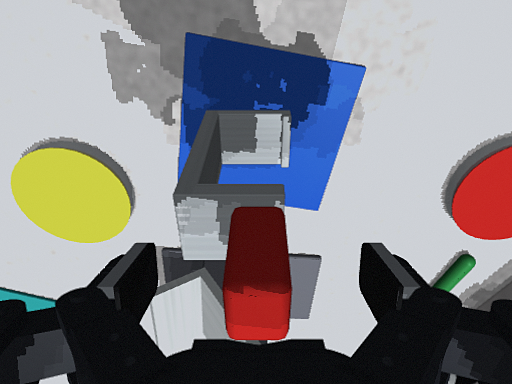

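Request:
send_rows(moves=[[0,0,0,0,0.157,0,85],[0,0,0,0,0.157,0,85],[4.8,1.1,0,0,0,0,85],[0,0,0,0,0,0,85],[0,0,0,0,0,0,60]])

```text
time_s: 11.08
position: [470.9, -199.9, 123.0]
tool_rot: [0.652, 0.759, -0.004, -0.002]
wrist_force: [0.1, 0.6, -0.4]
gripper_width: 69.1
```

```bash
python3 - <<'E'
from h import *
st()
w='wrist'; c=calibration(w); p,d=snapshot(w); save('w6',p); np.savez('w6.npz',p=p,d=d,c=c)
W=cloud(c,d); m=redmask(p); m[:, :205]=0; m[:,310:]=0
for r in range(180,360,15):
        x=m[r].nonzero()[0]
        if len(x): print(r,x.min(),x.max(),W[r,(x.min()+x.max())//2].round(1))
E
```

```text
11.075 [ 470.9 -199.9  123. ] 
 [[-0.151  0.989 -0.007]
 [ 0.989  0.151 -0.003]
 [-0.002 -0.007 -1.   ]] 
 [ 0.01  0.36  0.37  2.   -0.17  0.81  0.62] [ 0.1  0.6 -0.4] 69.13002654096698
225 231 279 [ 468.7 -186.3  125.1]
240 227 281 [ 468.6 -186.6  140.9]
255 223 284 [ 468.5 -186.7  154.1]
270 219 286 [ 468.6 -188.7  161.5]
285 220 286 [ 469.7 -193.3  162.9]
300 220 285 [ 470.2 -199.2  162.6]
315 220 285 [ 471.1 -205.5  161.9]
330 222 283 [ 472.  -211.   162.4]
```

View pics/w6.png

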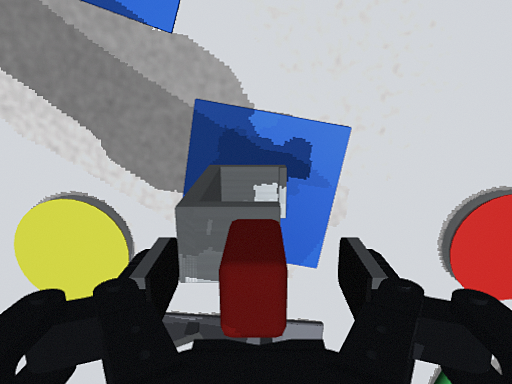

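Request:
send_rows(moves=[[0,0,0,0,0,0,30],[0,0,0,0,0,0,15],[0,0,0,0,0,0,15],[0,0,0,0,0,0,15],[0,0,0,0,0,0,15]], squeeze=80)

```text
time_s: 11.75
position: [470.9, -201.1, 123.4]
tool_rot: [0.653, 0.758, -0.003, -0.002]
wrist_force: [-1.7, 2.4, 4.4]
gripper_width: 23.1
```

Request:
send_rows(moves=[[0,0,0,0,0,0,15],[0,0,-10,0,0,0,15],[0,0,-30,0,0,0,15],[0,0,-45,0,0,0,15],[0,0,-55,0,0,0,15]])

```text
time_s: 12.38
position: [471.1, -201.2, 264.3]
tool_rot: [0.653, 0.757, -0.004, -0.002]
wrist_force: [0.9, 0.2, -1.4]
gripper_width: 23.4
```

```bash
python3 - <<'E'
from h import *
st()
w='wrist'; c=calibration(w); p,d=snapshot(w); save('w7',p); np.savez('w7.npz',p=p,d=d,c=c)
W=cloud(c,d); m=redmask(p); m[:, :205]=0; m[:,310:]=0
k=m.copy(); k[:222]=0; k[262:]=0; print(w,'yface',planefit(W[k]))
k=m.copy(); k[:280]=0; k[330:]=0; print(w,'end',planefit(W[k]))
for r in range(210,360,15):
        x=m[r].nonzero()[0]
        if len(x): print(r,x.min(),x.max(),W[r,(x.min()+x.max())//2].round(1))
E
```

```text
12.375 [ 471.1 -201.2  264.3] 
 [[-0.148  0.989 -0.008]
 [ 0.989  0.148 -0.003]
 [-0.002 -0.008 -1.   ]] 
 [-0.04  0.19  0.41  1.84 -0.08  1.13  0.54] [ 0.9  0.2 -1.4] 23.384080826410994
wrist yface (array([ 470.3419848 , -186.91111588,  284.93335011]), array([ 0.15219424, -0.98834994,  0.0011435 ]), 1727)
wrist end (array([ 472.6974784 , -202.21808904,  303.14070382]), array([ 0.00460871, -0.02360818,  0.99971067]), 1940)
225 233 282 [ 469.7 -187.2  267.2]
240 230 286 [ 470.3 -187.   283.8]
255 226 290 [ 470.4 -186.8  297.6]
270 224 292 [ 470.8 -189.5  303.1]
285 225 291 [ 471.6 -194.8  303.5]
300 225 291 [ 472.5 -200.8  302.9]
315 226 290 [ 473.3 -206.4  303.2]
330 229 287 [ 474.3 -212.7  302.9]
```

View pics/w7.png

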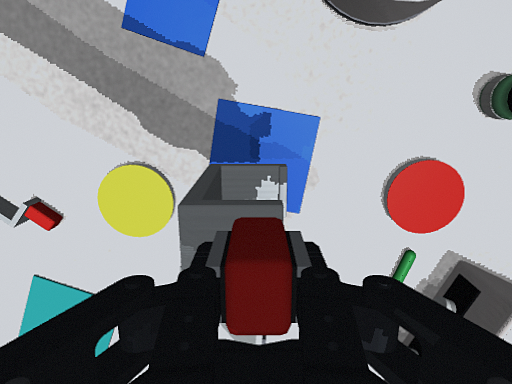

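Request:
send_rows(moves=[[57.6,15.4,-5.2,0,0,0,15],[57.6,15.4,-5.2,0,0,0,15],[57.6,15.4,-5.2,0,0,0,15],[57.6,15.4,-5.2,0,0,0.035,15],[0,0,0,0,0,0,15]])

```text
time_s: 13.05
position: [499.0, 41.3, 283.4]
tool_rot: [0.663, 0.749, -0.002, -0.002]
wrist_force: [0.6, -1.4, -2.0]
gripper_width: 23.0
```

```bash
python3 - <<'E'
from h import *
st()
for w in ['wrist','top','scene']:
  c=calibration(w); p,d=snapshot(w); save(w+'8',p); np.savez(w+'8.npz',p=p,d=d,c=c)
E
```

```text
13.05 [499.   41.3 283.4] 
 [[-0.121  0.993 -0.005]
 [ 0.993  0.121 -0.001]
 [-0.001 -0.006 -1.   ]] 
 [-0.38  0.15  0.23  1.83 -0.04  1.17 -0.02] [ 0.6 -1.4 -2. ] 23.01968933644103
```

View pics/wrist8.png

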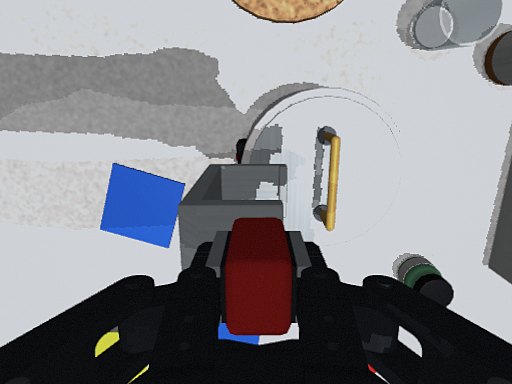

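```bash
python3 - <<'E'
from h import *
p,d,c=load('wrist8'); W=cloud(c,d); hsv=cv2.cvtColor(p,cv2.COLOR_RGB2HSV)
g=(hsv[...,0]>12)&(hsv[...,0]<32)&(hsv[...,1]>90)&(W[...,2]>128)&(W[...,2]<150); g[:100]=0;g[260:]=0
v,u=np.nonzero(g); print(len(u),u.min(),u.max(),v.min(),v.max())
q=W[g]; print('depth: mean',q.mean(0),'y',q[:,1].min(),q[:,1].max(),'zmax',np.percentile(q[:,2],95))
for zz in (138,):
    P=onplane(c,np.c_[u,v],zz); a=np.polyfit(P[:,1],P[:,0],1); y0=(P[:,1].min()+P[:,1].max())/2
    print(zz,'ctr',np.polyval(a,y0),y0,P[:,1].min(),P[:,1].max(),'heading lid x',np.degrees(np.arctan(-a[0])))
m=redmask(p); m[:, :205]=0; m[:,310:]=0; m[345:]=0;m[:210]=0
k=m.copy(); k[:222]=0; k[262:]=0; print('yface',planefit(W[k]))
k=m.copy(); k[:280]=0; k[330:]=0; print('end',planefit(W[k]))
for r in (225,240,255,300,315):
    x=m[r].nonzero()[0]; print(r,x.min(),x.max(),W[r,(x.min()+x.max())//2].round(1))
# well rim / flange centre: points at z 85..100
f=(W[...,2]>92)&(W[...,2]<98)&(W[...,1]>-50); q=W[f]; print('flange',len(q),q[:,2].mean(),q.min(0),q.max(0))
E
```

```text
797 325 339 135 230
depth: mean [563.68090746  47.09071746 137.25678984] y 2.492297456862715 86.98248948198366 zmax 138.9736794415821
138 ctr 563.7159594733804 45.409700168567646 3.2488385316834467 87.57056180545185 heading lid x 6.562861417015069
yface (array([498.56854107,  55.59474982, 304.21628635]), array([-1.24617474e-01,  9.92204393e-01,  9.63702831e-04]), 1739)
end (array([500.58158274,  40.01559283, 322.26269578]), array([ 0.00227441, -0.00947506,  0.99995252]), 1818)
225 233 282 [498.   55.4 286.2]
240 230 286 [498.5  55.3 302.4]
255 227 289 [498.5  55.9 317. ]
300 225 291 [500.3  42.1 322.8]
315 226 290 [500.9  36.6 323.1]
flange 14443 94.29614360897922 [489.79529474 -30.60157944  92.02929103] [640.33497247 119.66853249  97.98327384]
```

Request:
send_rows(moves=[[-3.1,0,20,0,0,0.01,15],[0,0,25,0,0,0,15],[0,0,12,0,0,0,15],[0,0,0,0,0,0,15],[0,0,0,0,0,0,15]])

```text
time_s: 13.82
position: [499.2, 32.5, 227.1]
tool_rot: [0.67, 0.743, -0.003, -0.001]
wrist_force: [-0.7, 0.1, -1.4]
gripper_width: 23.4
```

```bash
cat > m.py <<'E'
from h import *
import sys
nm=sys.argv[1]; st()
w='wrist'; c=calibration(w); p,d=snapshot(w); save(nm,p); np.savez(nm+'.npz',p=p,d=d,c=c)
W=cloud(c,d); hsv=cv2.cvtColor(p,cv2.COLOR_RGB2HSV)
m=redmask(p); m[:, :205]=0; m[:,310:]=0; m[345:]=0;m[:210]=0
k=m.copy(); k[:222]=0; k[262:]=0; cy,n,_=planefit(W[k]); n=n*np.sign(-n@np.array([0,-1,0]));
k=m.copy(); k[:280]=0; k[330:]=0; ce,ne,_=planefit(W[k])
ax=cy-15*n; print('lifter axis xy',ax[:2].round(1),'origin z',(ce[2]-159).round(1),'heading',np.degrees(np.arctan2(-n[0],n[1])).round(2),'up',ne.round(3))
x=m[240].nonzero()[0]; print('row240 cols',x.min(),x.max(),W[240,(x.min()+x.max())//2].round(1))
E
python3 m.py w9; python3 - <<'E'
from h import *
p,d,c=load('w9'); W=cloud(c,d); hsv=cv2.cvtColor(p,cv2.COLOR_RGB2HSV)
g=(hsv[...,0]>12)&(hsv[...,0]<32)&(hsv[...,1]>90)&(W[...,2]>128)&(W[...,2]<150); g[:100]=0;g[290:]=0;g[:,:290]=0
v,u=np.nonzero(g); P=onplane(c,np.c_[u,v],138); a=np.polyfit(P[:,1],P[:,0],1)
print(len(u),P.mean(0),P[:,1].min(),P[:,1].max(),np.polyval(a,45),np.degrees(np.arctan(-a[0])))
E
```

```text
13.825 [499.2  32.5 227.1] 
 [[-0.103  0.995 -0.005]
 [ 0.995  0.103 -0.003]
 [-0.002 -0.005 -1.   ]] 
 [-0.37  0.2   0.24  1.91 -0.05  1.04 -0.  ] [-0.7  0.1 -1.4] 23.425025438911383
lifter axis xy [500.5  31.9] origin z 106.9 heading 6.35 up [ 0.012 -0.007  1.   ]
row240 cols 230 286 [498.9  46.6 246.2]
1280 [563.26378718  47.57328443 138.        ] 3.4531835221080485 87.37769194844431 563.5620560056668 6.611637159074968
```

View pics/w9.png

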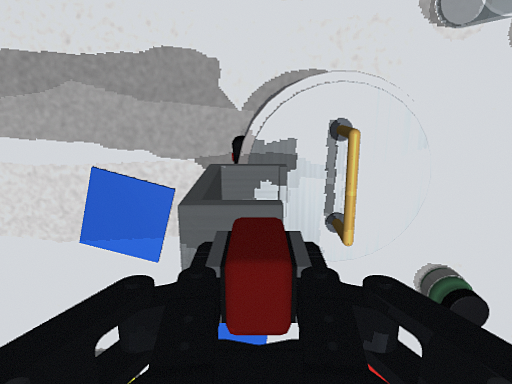

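Request:
send_rows(moves=[[6,0,0,0,0,0,15],[0,0,0,0,0,0,15],[0,15,0,0,0,0,15],[0,10,0,0,0,0,15],[0,0,0,0,0,0,15]])

```text
time_s: 14.5
position: [523.8, 41.4, 225.8]
tool_rot: [0.67, 0.743, -0.003, -0.001]
wrist_force: [-0.3, -0.4, -1.3]
gripper_width: 23.0
```

```bash
python3 m.py w10
```

```text
14.5 [523.8  41.4 225.8] 
 [[-0.104  0.995 -0.006]
 [ 0.995  0.104 -0.003]
 [-0.003 -0.007 -1.   ]] 
 [-0.37  0.25  0.24  1.85 -0.06  1.05 -0.  ] [-0.3 -0.4 -1.3] 23.036349088249462
lifter axis xy [525.3  40.9] origin z 105.6 heading 6.11 up [ 0.013 -0.008  1.   ]
row240 cols 230 286 [523.6  55.7 245.3]
```

View pics/w10.png

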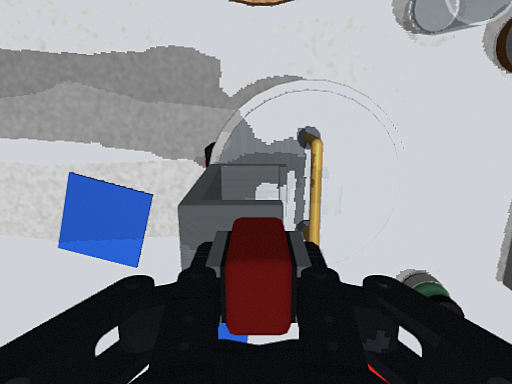

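Request:
send_rows(moves=[[0,12,0,0,0,0,15],[0,13,0,0,0,0,15],[0,12,0,0,0,0,15],[0,0,0,0,0,0,15],[0,0,0,0,0,0,15]])

```text
time_s: 15.18
position: [559.4, 45.1, 225.6]
tool_rot: [0.67, 0.743, -0.003, -0.002]
wrist_force: [-0.5, -1.1, -2.5]
gripper_width: 23.3
```

```bash
python3 m.py w11
```

```text
15.175 [559.4  45.1 225.6] 
 [[-0.104  0.995 -0.007]
 [ 0.995  0.104 -0.003]
 [-0.002 -0.007 -1.   ]] 
 [-0.36  0.31  0.24  1.77 -0.08  1.08  0.01] [-0.5 -1.1 -2.5] 23.28030526945141
lifter axis xy [560.7  44.5] origin z 105.4 heading 6.2 up [ 0.012 -0.005  1.   ]
row240 cols 230 286 [559.2  59.5 245.3]
```

View pics/w11.png

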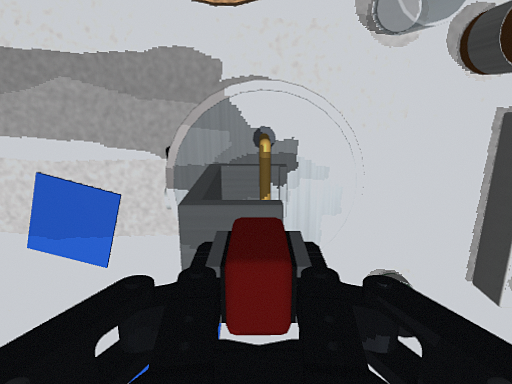

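Request:
send_rows(moves=[[0,0,-8,0,0,0,15],[0,0,-5,0,0,0,15],[0,0,-3,0,0,0,15],[0,0,-3,0,0,0,15],[0,0,-3,0,0,0,15]])

```text
time_s: 15.85
position: [559.3, 45.2, 247.3]
tool_rot: [0.669, 0.743, -0.004, -0.002]
wrist_force: [-0.6, -0.1, -5.4]
gripper_width: 22.9
```

Request:
send_rows(moves=[[0,0,-4,0,0,0,15],[0,0,-4,0,0,0,15],[0,0,-4,0,0,0,15],[0,0,-5,0,0,0,15],[0,0,-6,0,0,0,15]])

```text
time_s: 16.48
position: [559.9, 45.3, 271.2]
tool_rot: [0.669, 0.743, -0.003, -0.001]
wrist_force: [-0.2, 0.2, -6.9]
gripper_width: 23.3
```

```bash
python3 m.py w12; python3 - <<'E'
from h import *
p,d,c=load('w12'); W=cloud(c,d)
p,d=snapshot('scene'); save('s12',cv2.resize(p[120:280,220:420],None,fx=3.8,fy=3.6,interpolation=cv2.INTER_CUBIC))
E
```

```text
16.475 [559.9  45.3 271.2] 
 [[-0.104  0.995 -0.006]
 [ 0.995  0.104 -0.003]
 [-0.002 -0.007 -1.   ]] 
 [-0.36  0.27  0.24  1.71 -0.07  1.17  0.  ] [-0.2  0.2 -6.9] 23.3140744243688
lifter axis xy [561.3  44.8] origin z 151.0 heading 6.26 up [ 0.009 -0.011  1.   ]
row240 cols 229 286 [559.3  60.  291.7]
```

View pics/w12.png

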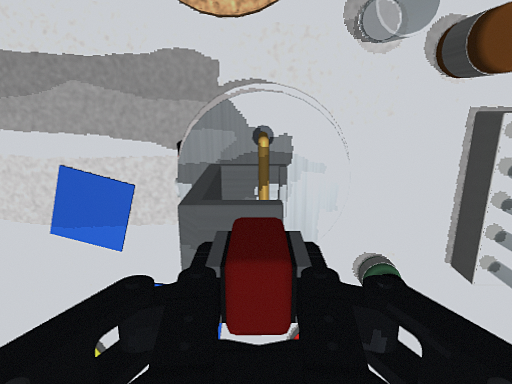

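View pics/s12.png

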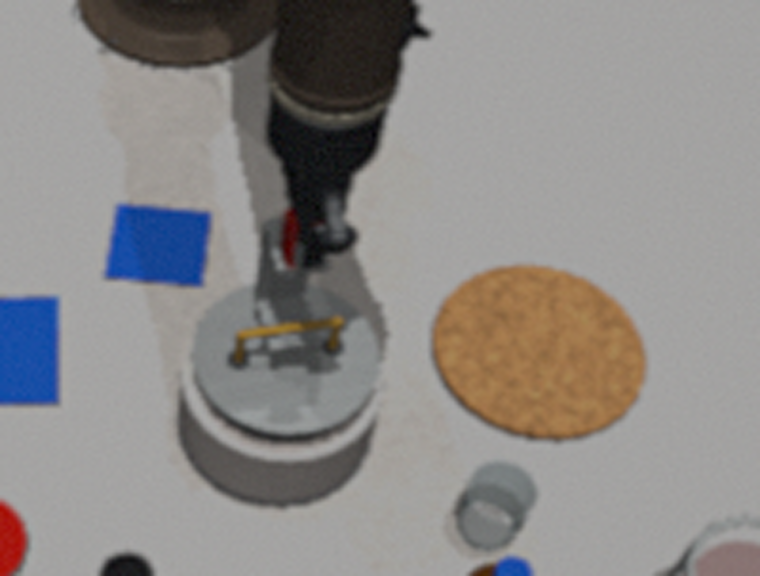

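Request:
send_rows(moves=[[0,0,-6,0,0,0,15],[0,0,-8,0,0,0,15],[8,-1.2,-6,0,0,0,15],[16,-2.4,0,0,0,0,15],[24,-3.6,0,0,0,0,15]])

```text
time_s: 17.2
position: [547.5, 93.5, 290.7]
tool_rot: [0.67, 0.743, -0.003, -0.001]
wrist_force: [0.1, 0.4, -6.2]
gripper_width: 23.1
```

Request:
send_rows(moves=[[30,-4.5,0,0,0,0,15],[32,-4.8,0,0,0,0,15],[32,-4.8,0,0,0,0,15],[32,-4.8,0,0,0,0,15],[28,-4.2,0,0,0,0,15]])

```text
time_s: 17.82
position: [507.5, 245.9, 290.3]
tool_rot: [0.669, 0.744, -0.003, -0.002]
wrist_force: [0.4, -1.5, -6.3]
gripper_width: 23.2
```

Request:
send_rows(moves=[[22,-3.3,0,0,0,0,15],[14,-2,0,0,0,0,15],[8,-1.2,0,0,0,0,15],[4,-0.6,0,0,0,0,15],[0,0,0,0,0,0,15]])

```text
time_s: 18.45
position: [497.1, 289.8, 290.5]
tool_rot: [0.67, 0.743, -0.003, -0.001]
wrist_force: [0.6, 0.1, -6.6]
gripper_width: 23.4
```

```bash
python3 m.py w13; python3 - <<'E'
from h import *
for w in ['top','scene']:
  c=calibration(w); p,d=snapshot(w); save(w+'13',p); np.savez(w+'13.npz',p=p,d=d,c=c)
p,d,c=load('w13'); W=cloud(c,d); hsv=cv2.cvtColor(p,cv2.COLOR_RGB2HSV)
# flange surface plane and extents
f=(W[...,2]>125)&(W[...,2]<165)&(np.hypot(W[...,0]-500,W[...,1]-290)<85)&(hsv[...,1]<60); print(f.sum(),planefit(W[f]))
q=W[f]; print(q.min(0),q.max(0))
g=(hsv[...,0]>12)&(hsv[...,0]<32)&(hsv[...,1]>90)&(W[...,2]>165)&(W[...,2]<190)
v,u=np.nonzero(g); print(len(u),W[g].mean(0) if len(u) else '')
E
```

```text
18.45 [497.1 289.8 290.5] 
 [[-0.103  0.995 -0.006]
 [ 0.995  0.103 -0.003]
 [-0.002 -0.006 -1.   ]] 
 [-0.7   0.28  0.11  1.64 -0.03  1.23 -0.48] [ 0.6  0.1 -6.6] 23.44546899531628
lifter axis xy [498.6 289.2] origin z 170.3 heading 6.07 up [ 0.006 -0.011  1.   ]
row240 cols 230 286 [496.9 303.9 309.8]
13831 (array([510.91083956, 311.62666779, 142.24335702]), array([0.00318918, 0.00172799, 0.99999342]), 8343)
[426.22597008 236.26124072 139.49698473] [577.51644804 364.07530243 163.10472473]
645 [499.60950342 308.98884297 185.18889347]
```

View pics/w13.png

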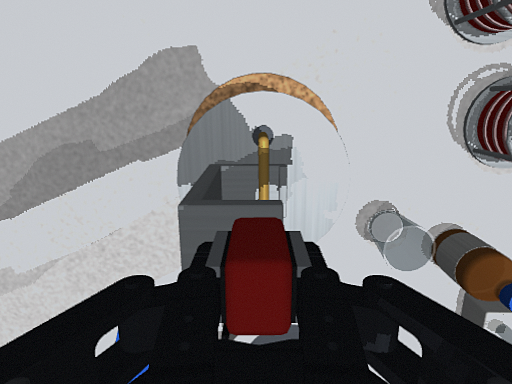

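View pics/top13.png

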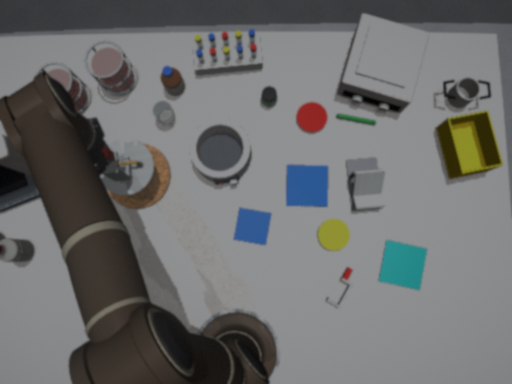

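Request:
send_rows(moves=[[1,-0.6,10,0,0,0,15],[1,-0.6,20,0,0,0,15],[0,0,25,0,0,0,15],[0,0,25,0,0,0,15],[0,0,15,0,0,0,15]])

```text
time_s: 19.23
position: [494.3, 291.2, 193.7]
tool_rot: [0.67, 0.743, -0.004, -0.002]
wrist_force: [0.7, 0.8, -6.5]
gripper_width: 23.2
```

Request:
send_rows(moves=[[0,0,8,0,0,0,15],[0,0,4,0,0,0,15],[0,0,2,0,0,0,15],[0,0,1.5,0,0,0,15],[0,0,0,0,0,0,15]])

```text
time_s: 19.85
position: [495.0, 291.8, 180.3]
tool_rot: [0.669, 0.743, -0.003, -0.001]
wrist_force: [-0.9, -1.2, -7.6]
gripper_width: 23.0
```

```bash
cat > lid.py <<'E'
from h import *
import sys
p,d,c=load(sys.argv[1]); W=cloud(c,d); hsv=cv2.cvtColor(p,cv2.COLOR_RGB2HSV)
z0,z1=float(sys.argv[2]),float(sys.argv[3])
f=(W[...,2]>z0)&(W[...,2]<z1)&(np.hypot(W[...,0]-500,W[...,1]-290)<85)&(hsv[...,1]<60); print(f.sum(),planefit(W[f]))
q=W[f]; print(np.percentile(q,.2,axis=0),np.percentile(q,99.8,axis=0))
m=np.hypot(W[...,0]-500,W[...,1]-290)<110
cork=(hsv[...,0]>5)&(hsv[...,0]<25)&(hsv[...,1]>80)&m&(W[...,2]<25); 
if cork.sum(): print('cork z',np.median(W[cork],0),W[cork].max(0),W[cork].min(0))
E
python3 m.py w14; python3 lid.py w14 15 45
```

```text
19.85 [495.  291.8 180.3] 
 [[-0.104  0.995 -0.006]
 [ 0.995  0.104 -0.003]
 [-0.002 -0.006 -1.   ]] 
 [-0.69  0.38  0.1   1.78 -0.05  0.99 -0.47] [-0.9 -1.2 -7.6] 22.99325403210548
lifter axis xy [496.4 291.2] origin z 60.1 heading 6.05 up [ 0.008 -0.009  1.   ]
row240 cols 230 286 [494.7 306.6 201. ]
13818 (array([508.38058672, 314.28038245,  32.15769527]), array([-2.58770074e-03,  4.68370453e-04,  9.99996542e-01]), 8201)
[425.70040544 240.43291085  30.12162599] [574.18471497 365.41169008  34.88253414]
cork z [507.61380376 348.12856515  11.16515407] [596.42126185 388.23268913  14.02390229] [405.23689441 221.30136172  -2.36910024]
```

View pics/w14.png

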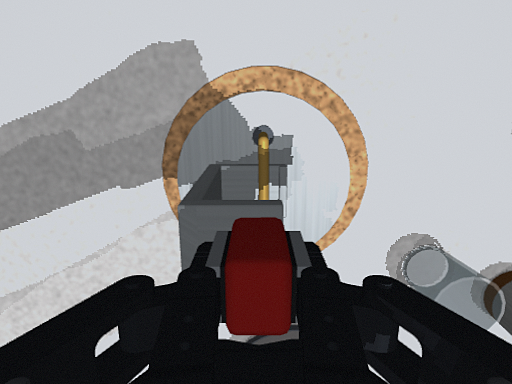

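Request:
send_rows(moves=[[0,0,2,0,0,0,15],[0,0,1.5,0,0,0,15],[0,0,1,0,0,0,15],[0,0,1,0,0,0,15],[0,0,1,0,0,0,15]])

```text
time_s: 20.52
position: [494.8, 291.7, 173.5]
tool_rot: [0.669, 0.743, -0.003, -0.001]
wrist_force: [-0.3, -0.9, -5.8]
gripper_width: 23.0
```

Request:
send_rows(moves=[[0,0,1,0,0,0,15],[0,0,1,0,0,0,15],[0,0,1,0,0,0,15],[0,0,1,0,0,0,15],[0,0,1,0,0,0,15]])

```text
time_s: 21.15
position: [494.9, 291.8, 168.7]
tool_rot: [0.669, 0.743, -0.003, -0.001]
wrist_force: [-0.0, 0.3, -2.1]
gripper_width: 22.9
```

```bash
python3 m.py w15; python3 lid.py w15 15 45
```

```text
21.15 [494.9 291.8 168.7] 
 [[-0.104  0.995 -0.006]
 [ 0.995  0.104 -0.003]
 [-0.002 -0.006 -1.   ]] 
 [-0.69  0.39  0.1   1.79 -0.05  0.97 -0.47] [-0.   0.3 -2.1] 22.930827706028307
lifter axis xy [496.3 291.2] origin z 48.5 heading 6.27 up [ 0.008 -0.004  1.   ]
row240 cols 230 286 [494.7 306.  188.2]
14065 (array([508.96832031, 313.65237454,  24.23436482]), array([-6.59762292e-05,  9.75567299e-04,  9.99999522e-01]), 8259)
[425.28297907 241.57178932  22.1897374 ] [573.91758669 365.28813312  26.92461883]
cork z [511.12088223 344.97321126  11.16914936] [596.67807787 387.92524441  24.30162524] [405.49326024 221.9679726   -1.65748961]
```

Request:
send_rows(moves=[[0,0,5,0,0,0,15],[0,0,4.5,0,0,0,15],[0,0,0,0,0,0,15],[0,0,0,0,0,0,15],[0,-8,0,0,0,0,15]])

```text
time_s: 21.82
position: [487.0, 290.8, 159.2]
tool_rot: [0.67, 0.743, -0.003, -0.001]
wrist_force: [-0.1, -1.0, -2.2]
gripper_width: 23.4
```

Request:
send_rows(moves=[[0,-14,0,0,0,0,15],[0,-16,0,0,0,0,15],[0,-18,0,0,0,0,15],[0,-10,0,0,0,0,15],[0,0,0,0,0,0,15]])

```text
time_s: 22.45
position: [428.4, 285.0, 159.8]
tool_rot: [0.669, 0.743, -0.003, -0.001]
wrist_force: [-0.1, 1.0, -2.8]
gripper_width: 23.1
```

```bash
python3 m.py w16; python3 lid.py w16 15 35
```

```text
22.45 [428.4 285.  159.8] 
 [[-0.105  0.994 -0.006]
 [ 0.995  0.105 -0.002]
 [-0.002 -0.006 -1.   ]] 
 [-0.75  0.31  0.08  1.94 -0.03  0.9  -0.54] [-0.1  1.  -2.8] 23.0651575596212
lifter axis xy [429.8 284.4] origin z 39.6 heading 6.05 up [ 0.017 -0.007  1.   ]
row240 cols 230 286 [428.1 299.9 180.8]
20276 (array([505.37790983, 299.64135198,  24.25111601]), array([-7.17911619e-04,  3.86216434e-04,  9.99999668e-01]), 11984)
[428.03828666 217.85380417  22.09040606] [573.20095445 364.90048928  27.17892701]
cork z [518.28507954 347.89329997  11.13402215] [597.0145353  387.90205837  24.31853539] [405.19462337 198.68473337  -2.40355073]
```

View pics/w16.png

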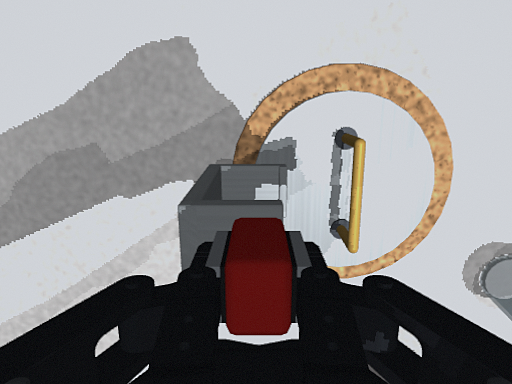

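Request:
send_rows(moves=[[0,0,-20,0,0,0,15],[0,0,-40,0,0,0,15],[0,0,-45,0,0,0,15],[-30,0,-25,0,0,0,15],[-55,-2,0,0,0,0,15]])

```text
time_s: 23.12
position: [438.3, 201.6, 291.9]
tool_rot: [0.668, 0.744, -0.001, -0.001]
wrist_force: [2.0, -0.9, -2.0]
gripper_width: 23.0
```

Request:
send_rows(moves=[[-60,-2,0,0,0,0,15],[-60,-2,0,0,0,0,15],[-60,-2,0,0,0,0,15],[-60,-2,0,0,0,0,15],[-60,0,0,0,0,0,15]])

```text
time_s: 23.75
position: [460.2, -101.1, 290.8]
tool_rot: [0.67, 0.743, -0.003, -0.001]
wrist_force: [0.6, 0.7, -1.4]
gripper_width: 23.1
```

Request:
send_rows(moves=[[-55,0,0,0,0,0,15],[-36,0,0,0,0,0,15],[-10,0,0,0,0,0,15],[0,0,0,0,0,0,15],[0,0,0,0,0,0,15]])

```text
time_s: 24.38
position: [470.6, -197.8, 290.5]
tool_rot: [0.669, 0.743, -0.003, -0.002]
wrist_force: [0.2, 0.5, -2.2]
gripper_width: 22.4
```

```bash
python3 m.py w17
```

```text
24.375 [ 470.6 -197.8  290.5] 
 [[-0.105  0.994 -0.006]
 [ 0.994  0.105 -0.002]
 [-0.002 -0.007 -1.   ]] 
 [-0.15  0.17  0.52  1.81 -0.09  1.19  0.5 ] [ 0.2  0.5 -2.2] 22.432979093032177
lifter axis xy [ 472.1 -198.4] origin z 170.3 heading 6.12 up [ 0.008 -0.014  1.   ]
row240 cols 230 286 [ 470.3 -183.4  310.4]
```

View pics/w17.png

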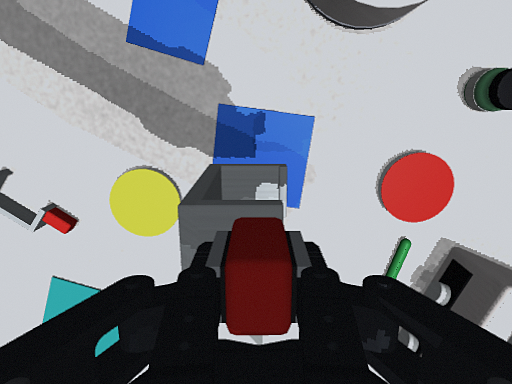

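Request:
send_rows(moves=[[-2.5,-1.4,25,0,0,0,15],[0,0,45,0,0,0,15],[0,0,50,0,0,0,15],[0,0,30,0,0,0,15],[0,0,5,0,0,0,15]])

```text
time_s: 25.05
position: [467.3, -200.8, 134.1]
tool_rot: [0.669, 0.743, -0.004, -0.003]
wrist_force: [0.3, 0.6, -1.5]
gripper_width: 23.2
```

Request:
send_rows(moves=[[0,0,3,0,0,0,15],[0,0,2,0,0,0,15],[0,0,2,0,0,0,15],[0,0,1,0,0,0,15],[0,0,1,0,0,0,15]])

```text
time_s: 25.68
position: [468.3, -202.4, 126.8]
tool_rot: [0.669, 0.743, -0.003, -0.001]
wrist_force: [-0.5, 0.4, -2.2]
gripper_width: 23.3
```

Request:
send_rows(moves=[[0,0,1,0,0,0,15],[0,0,0.5,0,0,0,15],[0,0,0.5,0,0,0,15],[0,0,0,0,0,0,15],[0,0,0,0,0,0,15]])

```text
time_s: 26.3
position: [468.2, -202.3, 124.7]
tool_rot: [0.669, 0.743, -0.003, -0.001]
wrist_force: [-1.1, 0.6, -1.5]
gripper_width: 23.2
```

Request:
send_rows(moves=[[0,0,0.5,0,0,0,15],[0,0,0.5,0,0,0,15],[0,0,0.3,0,0,0,15],[0,0,0,0,0,0,15],[0,0,0,0,0,0,15]])

```text
time_s: 26.92
position: [468.2, -202.4, 123.4]
tool_rot: [0.669, 0.743, -0.003, -0.001]
wrist_force: [-0.4, -0.2, 1.2]
gripper_width: 23.3
```

Contact: the force rose by about 3 N. Now I open and retreat straight up.

Request:
send_rows(moves=[[0,0,0,0,0,0,28],[0,0,0,0,0,0,40],[0,0,0,0,0,0,70],[0,0,0,0,0,0,85],[0,0,0,0,0,0,85]])

```text
time_s: 27.55
position: [468.2, -202.3, 123.3]
tool_rot: [0.669, 0.743, -0.003, -0.001]
wrist_force: [-0.3, -0.0, -0.0]
gripper_width: 85.2
```

```bash
python3 m.py w18
```

```text
27.55 [ 468.2 -202.3  123.3] 
 [[-0.104  0.995 -0.006]
 [ 0.995  0.104 -0.003]
 [-0.002 -0.006 -1.   ]] 
 [-0.07  0.37  0.48  2.01 -0.22  0.82  0.64] [-0.3 -0.  -0. ] 85.23815412370466
lifter axis xy [ 468.4 -203.1] origin z 3.1 heading 6.16 up [-0.004 -0.007  1.   ]
row240 cols 227 282 [ 466.4 -188.4  142.4]
```

View pics/w18.png

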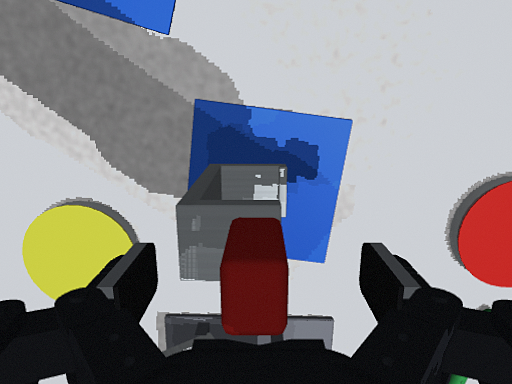

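Request:
send_rows(moves=[[0,0,-15,0,0,0,85],[0,0,-35,0,0,0,85],[0,0,-45,0,0,0,85],[0,0,-50,0,0,0,85],[0,0,0,0,0,0,85]])

```text
time_s: 28.22
position: [470.9, -203.0, 273.0]
tool_rot: [0.67, 0.743, -0.001, 0.002]
wrist_force: [0.2, 0.3, -1.3]
gripper_width: 84.9
```

Request:
send_rows(moves=[[-40,-40,0,0,0,0,85],[-40,-40,0,0,0,0,85],[0,0,0,0,0,0,85],[0,0,0,0,0,0,85],[0,0,0,0,0,0,85]])

```text
time_s: 28.85
position: [398.5, -288.6, 268.8]
tool_rot: [0.669, 0.744, -0.003, -0.002]
wrist_force: [-0.0, 0.4, 0.1]
gripper_width: 85.0
```

```bash
python3 - <<'E'
from h import *
st()
for w in ['top','scene','wrist']:
  c=calibration(w); p,d=snapshot(w); save(w+'19',p); np.savez(w+'19.npz',p=p,d=d,c=c)
E
python3 lid.py top19 15 35; python3 lid.py scene19 15 35
```

```text
28.85 [ 398.5 -288.6  268.8] 
 [[-0.106  0.994 -0.007]
 [ 0.994  0.106 -0.002]
 [-0.002 -0.007 -1.   ]] 
 [-0.    0.16  0.6   1.89 -0.09  1.13  0.74] [-0.   0.4  0.1] 84.96176351535041
2017 (array([497.63610339, 290.36283199,  24.92332211]), array([9.25386097e-04, 4.45814868e-03, 9.99989634e-01]), 1362)
[425.57007079 216.75814779  15.67677835] [574.73512377 365.32827897  32.9821548 ]
cork z [491.50218686 274.96633877  11.63588006] [593.71264589 385.74532533  21.05645513] [406.58631444 196.2192665    2.73366355]
1236 (array([504.34702045, 288.31106984,  24.66267278]), array([1.90650524e-04, 3.28316378e-03, 9.99994592e-01]), 676)
[425.19034881 215.19805121  18.72399249] [574.36187496 365.01447973  30.61747091]
cork z [544.17255712 271.68411839  11.85753994] [596.56056786 389.25724074  24.91704284] [406.0625418  194.78762526   2.88787498]
```

View pics/top19.png

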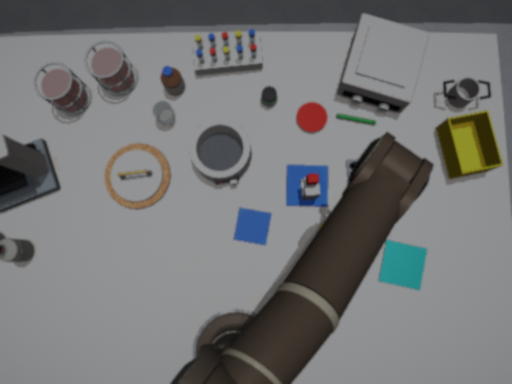

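View pics/scene19.png

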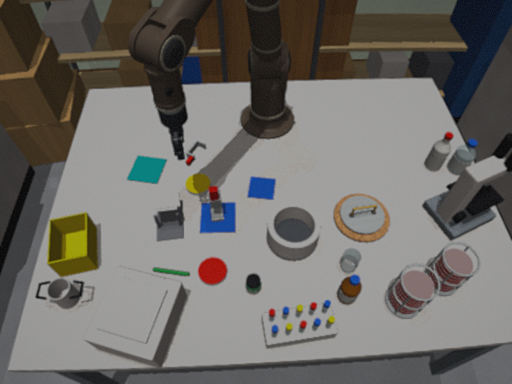

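View pics/wrist19.png

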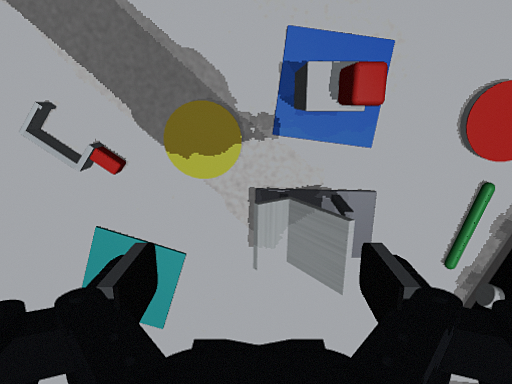

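The pictures show the lid centred on the trivet (top 138,175; scene 362,215), centre about (500,291) mm against (500.5,290.5) for the trivet. The lifter stands upright on the large mat (top 311,186; wrist 363,83). The bystanders look unmoved and the arm is clear. Handing in.

```bash
python3 -c "
from workcell import ticket
print(ticket.hand_in())"
```

```text
the job is handed in; nothing more can be done
None
```

The job was carried out in full and handed in at about 29 s of the 72 s allowed; no verdict was reported. I took the lifter off its rest, stood it on the larger blue mat and let go. I took it up again by the handle, carried the lid on its tongue to the trivet, and stood the lifter back on the mat.

**Last checks:**
- **Lid:** it lies flat on the trivet, tilt under 0.005 rad, about 1 mm from the trivet's centre. Its flange top is at 24–25 mm, where 25 is expected.
- **Lifter:** it stands upright, tilt under 0.01 rad, about 3 mm from the mat's centre. Its measured height was 3.1 mm against the mat top at 4 mm, within the 2 mm calibration.
- **Arm and gripper:** the gripper is open, with no force at the wrist above noise, and it is clear of everything. No stray contact showed in any wrist-force reading.
- **Bystanders:** they look unmoved in the last pictures; I did not measure them again.

No check failed. One early view put the bar about 6 mm further in x than the others. That view's colour mask included the loop's legs, so I measured again up close before inserting the tongue.

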